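# Make up two repair kits at the electronics bench

## Task

Make up the two repair kits from the stock standing on the bench: the brass-headed gearmotor and the black heat sink go into the yellow tray; the transformer, the blue capacitor and the silver heat sink go into the green tray. Stand each part upright in the middle of a compartment of its own (any compartment of the right tray), flat on the tray floor, and let go of it. The plain motor with the white end cap belongs to neither kit: leave it standing where it is.

Things in the scene. Friction and masses are not known exactly. Their poses are not given: they have to be found in the camera images.
- yellow_tray: Yellow parts tray, fixed to the bench: 220 mm long (its x axis) by 76 mm wide (its y axis), floor 4 mm thick, rim and dividers 4 mm thick with tops 14 mm above the bench. Two dividers part it into three open compartments in a row, each 68 x 68 mm inside, centred at x = -72, 0 and +72 mm from the origin, y = 0. Both trays start empty. Origin: centre of its underside, on the bench; z up.
- green_tray: Green parts tray, fixed to the bench: 220 mm long (its x axis) by 76 mm wide (its y axis), floor 4 mm thick, rim and dividers 4 mm thick with tops 14 mm above the bench. Two dividers part it into three open compartments in a row, each 68 x 68 mm inside, centred at x = -72, 0 and +72 mm from the origin, y = 0. Both trays start empty. Origin: centre of its underside, on the bench; z up.
- gearmotor: Gearmotor standing upright: round, 36 mm diameter; steel can for the lower 34 mm, brass gearhead from 34 to 58 mm height, a thin steel shaft on top up to 72 mm. 0.18 kg, a little more or less. Origin: centre of the underside; z up.
- plain_motor: Plain motor standing upright, not wanted: round, 36 mm diameter; steel can with a white plastic end cap on top (46 to 56 mm height) and two small copper terminals up to 63 mm. Origin: centre of the underside; z up.
- black_heatsink: Black heat sink standing on its base: 40 x 40 mm in plan, 45 mm tall, 8 mm base plate below and six upright 3 mm fins above it. The outermost fins' flat faces are at x = +-20 mm, the fins run along y. 0.11 kg. Origin: centre of the underside; z up.
- silver_heatsink: Bare-metal silver heat sink standing on its base: 40 x 40 mm in plan, 45 mm tall, 8 mm base plate below and six upright 3 mm fins above it. The outermost fins' flat faces are at x = +-20 mm, the fins run along y. 0.11 kg. Origin: centre of the underside; z up.
- transformer: Small mains transformer standing on its foot plate: 46 mm (its x) by 40 mm (its y) in plan, 44 mm tall. Dark laminated steel core, full 46 mm along x and 22 mm along y; copper winding on a white bobbin bulges out at the middle to 40 mm along y (26 mm wide, 10 to 37 mm height). The flat core ends at x = +-23 mm can be gripped. 0.28 kg, a little more or less. Origin: centre of the underside; z up.
- capacitor: Large can capacitor standing upright: round, 35 mm diameter, 54 mm tall, blue sleeve with a grey stripe and aluminium top. 0.09 kg. Origin: centre of the underside; z up.

How it is judged (in metres and radians):
At the end, for the whole second after the job is handed in: Each kit part is in its right tray, upright (0.1 rad), flat on the floor, its centre within 12 mm (along and across the tray) of the centre of a compartment of its own, released and at rest. The plain motor stands within 20 mm of its start (y of gearmotor in the frame of yellow_tray between -0.012 and 0.012 m and z of gearmotor in the frame of yellow_tray between 0 and 0.008 m and (x of gearmotor in the frame of yellow_tray between -0.084 and -0.06 m or x of gearmotor in the frame of yellow_tray between -0.012 and 0.012 m or x of gearmotor in the frame of yellow_tray between 0.06 and 0.084 m) and angle between each of gearmotor, black_heatsink, transformer, capacitor, silver_heatsink, plain_motor's own z axis and vertical below 0.1 rad and linear speed of each of gearmotor, black_heatsink, transformer, capacitor, silver_heatsink below 0.02 m/s and contact force between each of gearmotor, black_heatsink, transformer, capacitor, silver_heatsink and the fingers below 0.1 N and y of black_heatsink in the frame of yellow_tray between -0.012 and 0.012 m and z of black_heatsink in the frame of yellow_tray between 0 and 0.008 m and (x of black_heatsink in the frame of yellow_tray between -0.084 and -0.06 m or x of black_heatsink in the frame of yellow_tray between -0.012 and 0.012 m or x of black_heatsink in the frame of yellow_tray between 0.06 and 0.084 m) and y of transformer in the frame of green_tray between -0.012 and 0.012 m and z of transformer in the frame of green_tray between 0 and 0.008 m and (x of transformer in the frame of green_tray between -0.084 and -0.06 m or x of transformer in the frame of green_tray between -0.012 and 0.012 m or x of transformer in the frame of green_tray between 0.06 and 0.084 m) and y of capacitor in the frame of green_tray between -0.012 and 0.012 m and z of capacitor in the frame of green_tray between 0 and 0.008 m and (x of capacitor in the frame of green_tray between -0.084 and -0.06 m or x of capacitor in the frame of green_tray between -0.012 and 0.012 m or x of capacitor in the frame of green_tray between 0.06 and 0.084 m) and y of silver_heatsink in the frame of green_tray between -0.012 and 0.012 m and z of silver_heatsink in the frame of green_tray between 0 and 0.008 m and (x of silver_heatsink in the frame of green_tray between -0.084 and -0.06 m or x of silver_heatsink in the frame of green_tray between -0.012 and 0.012 m or x of silver_heatsink in the frame of green_tray between 0.06 and 0.084 m) and distance of plain_motor from where it was at the start of the episode below 0.02 m); the robot touches nothing.
It fails at once if the plain motor is moved more than 20 mm or knocked over (distance of plain_motor from where it was at the start of the episode above 0.02 m or angle between plain_motor's own z axis and vertical above 0.3 rad).
It also fails if it takes over 115 s, if anything falls off the work surface, if the arm or the gripper's body presses on something with over 40 N, if the wrist force passes 120 N, or if a joint passes its speed limit or range.

## Robot

A 6-joint arm with a two-finger parallel gripper is mounted at the origin on the work surface. World frame = base frame: x ahead of the robot, y to its left, z up, the work surface at z = 0. Lengths are in mm, angles in rad, forces in N, time in s.
With the tool pointing down it reaches from about 275 to 1000 mm from the base axis. Payload 8.4 kg.
Tool frame: the origin (TCP) lies at the very end of the fingers, on their centre line; the grasp point (between the pads) lies 19 mm behind it; z points along the fingers, y is the direction in which the jaws open and shut (so a half turn about z gives the same grasp; the last joint's range is limited). The gripper opens to 85 mm and grips with 20 to 120 N. Pads are 22 mm wide; open, the fingers measure 114 mm over their backs; the gripper's body (76 mm by 85 mm) begins 54 mm behind the grasp point. The pads swing forward as they close: fully open they stand 13 mm farther back than shut.
Start: joints at [-1.207, 0.353, 1.633, -0, 1.155, -0.002], TCP at [223.559, -583.651, 205.781] pointing down, gripper open.
Joint ranges: [-2.63, 2.63], [-0.92, 2.1], [0.06, 2.66], [-1.3, 4.44], [0, 2.69], [-3.02, 3.02]. Speed limits (rad/s): [2.22, 2.22, 2.79, 3.14, 3.14, 3.14].

## Interface

Orientations are given as [roll, pitch, yaw] about the fixed x, y, z axes, in that order (R = Rz(yaw) Ry(pitch) Rx(roll)).
In Python, from rig import r gives the robot as it stands.
- The arm moves only by the tool jog_arm, never from a script. Its argument "moves" is a list of rows, each an object with "grip": the gripper command: -1 is fully open, 1 is shut, values between are in proportion; "translation": the shift along the tool's x, y, z in m, a list of three; "twist": the turn, a rotation vector about the tool's x, y, z in rad, a list of three. In form: [{"grip": grip, "translation": [dx, dy, dz], "twist": [ax, ay, az]}, ...]. A call has 1 to 10 rows; each row shifts and turns the commanded pose from where the row before left it, along the tool's axes as they then stand; what a row does not reach is not made up. A row lasts 1/12 s, in which the tool goes at most 41.7 mm and 7.16 degrees, less where a joint would pass 70% of its speed; a pose out of reach is approached as far as the arm can. A call with a gripper value outside its range is refused whole. The fingers move at their own pace and stop on an object; "squeeze" is the grip in N (left out, the last holds). Time passes only in rows, so rows that do not move let the fingers close. It gives the time, the measured TCP pose, the force and the opening at its end, in the units of the state.
- r.sense(): the state, without advancing time (a new reading comes with each control period).
- r.grab_frame(name): name is "scene" or "top" or "wrist"; returns (picture, depth): 400x640x3 uint8, red, green, blue; 400x640 float32, mm along the optical axis (not along the pixel's ray), 0 where there is no reading.
- r.calibration(name): a dict with "fx", "fy", "cx", "cy" (pixels), "R" (3x3) and "t" (3): a world point X has camera coordinates R X + t. Camera axes: x right, y down, z forward; pixel columns grow to the right and rows downward; lengths in mm; the calibration is good to about 2 mm. The wrist camera is an equidistant fisheye: a pixel r from the principal point sees the ray r / f radians off the axis. A picture is of the moment at which its call begins: read the wrist's pose just before it. calibration takes no time and is no camera call; for the wrist camera it gives the pose at the moment of the call.
- r.sign_off(): hands the job in, once; it reports no verdict.
The state is a dict: "clock": time; "qpos": joint angles; "qvel": joint speeds; "joint_efforts": joint torques, N m; "eef_pos": TCP position; "tcp_rot": TCP orientation; "contact_force": force on the tool from outside, world axes, zero at the start; "wrist_torque": the same for the moment, N m; "opening": opening from 0.0 (shut) to 1.0 (fully open).
Only numpy, scipy, OpenCV 4.12 (cv2) and the standard library are available. Lean on these libraries where they do the work, as an engineer would, in place of code of your own. Each camera call takes 0.05 s, during which the arm holds its last target.

## Working session

There is one attempt and no reset: what is moved stays moved. The work goes in short steps, Python scripts to look and compute and a tool call to move; the robot and the scene stay as the last step left them, time stands still between calls to the robot, and variables do not carry over. Pictures are saved under pics/ and viewed, and the job is handed in when it is done.

Besides the shell and the picture viewer there is one more tool, called by a JSON object that holds its "method" and its "body", one argument or row to a line. jog_arm: Moves the arm, as the interface text tells. Its arguments: {"type":"object","properties":{"moves":{"type":"array"},"squeeze":{"type":"number"}},"required":["moves"]}

```bash
ls; mkdir -p pics; python3 - <<'E'
from rig import r
import cv2
print(r.sense())
for n in ("scene","top"):
    p,d=r.grab_frame(n); cv2.imwrite(f"pics/{n}0.png",p[:,:,::-1]); 
    import numpy as np; np.savez(f"{n}0.npz",p=p,d=d)
    print(n,r.calibration(n), (d>0).mean())
E
```

```text
pics
{'clock': 0.0, 'qpos': array([-1.20740855e+00,  3.53650646e-01,  1.63415502e+00, -5.86465881e-06,
        1.15516983e+00, -2.41227321e-03]), 'qvel': array([ 2.30988455e-04, -1.02451454e-03,  6.10252059e-04,  1.03315009e-04,
        1.48154511e-03, -1.43481517e-05]), 'joint_efforts': array([ 4.22282437e-04, -6.05250049e+01, -3.42066979e+01, -7.34922719e-05,
        9.25684551e-03,  4.73123620e-06]), 'eef_pos': array([ 223.36871728, -583.17194383,  205.05119631]), 'tcp_rot': array([-3.14020980e+00,  2.02628066e-06,  3.65802420e-01]), 'contact_force': array([ 0.85919159, -0.77669186, -0.16677418]), 'wrist_torque': array([-0.01356747,  0.01886596, -0.00929527]), 'opening': 1.0006902225828633}
scene {'fx': 369.68969108832806, 'fy': 369.68969108832806, 'cx': 318.19213152164684, 'cy': 200.66408652997845, 'R': array([[ 0.52342188,  0.8518553 , -0.01928939],
       [ 0.44309389, -0.2914557 , -0.84777436],
       [-0.72780309,  0.43519664, -0.53000618]]), 't': array([-264.74083704, -194.9101588 , 1168.21259494])} 0.9959765625
top {'fx': 413.24199161711164, 'fy': 413.24199161711164, 'cx': 322.7267809268317, 'cy': 198.7169381686062, 'R': array([[ 0.01545549, -0.99987294, -0.00390233],
       [-0.99933128, -0.01531754, -0.03320184],
       [ 0.03313784,  0.00441287, -0.99944105]]), 't': array([   9.16697985,  544.84001873, 1030.18402229])} 0.99615625
```

View pics/scene0.png

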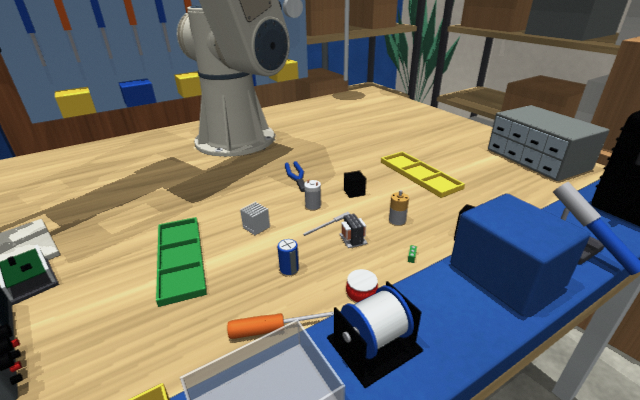

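View pics/top0.png

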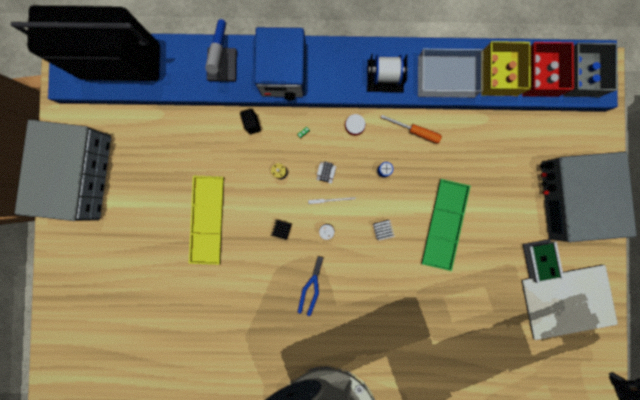

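The scene camera shows all parts. In the top view: yellow tray at (207,220), green tray (445,225), gearmotor (279,171), transformer (326,172), capacitor (385,170), black sink (282,230), plain motor (326,232), silver sink (384,230). A probe lies at (330,200) between the rows.

```bash
cat > h.py <<'E'
import numpy as np, cv2
from rig import r
def ray(c,u,v):
    d=np.stack([(u-c['cx'])/c['fx'],(v-c['cy'])/c['fy'],np.ones_like(u,dtype=float)],-1); return d
def cloud(n,d):
    c=r.calibration(n); v,u=np.mgrid[:400,:640].astype(float)
    X=ray(c,u,v)*d[...,None]
    return (X-c['t'])@c['R']
def onplane(n,u,v,z):
    c=r.calibration(n); d=ray(c,np.asarray(u,float),np.asarray(v,float))@c['R']; o=-c['R'].T@c['t']
    return o+d*((z-o[2])/d[...,2])[...,None]
E
python3 - <<'E'
from h import *
f=np.load('top0.npz');p,d=f['p'],f['d']; X=cloud('top',d)
hsv=cv2.cvtColor(p,cv2.COLOR_RGB2HSV)
tb=X[255:262,300:400,2];print('table z',np.median(tb),tb.std())
# objects
px=dict(gear=(279,171),trafo=(326,172),cap=(385,170),black=(282,230),plain=(326,232),silver=(384,230))
H=dict(gear=58,trafo=44,cap=54,black=45,plain=56,silver=45)
for k,(u,v) in px.items():
    w=X[v-17:v+17,u-17:u+17]; 
    m=(w[...,2]>25).astype(np.uint8); n,l,s,ce=cv2.connectedComponentsWithStats(m)
    i=1+np.argmax(s[1:,4]); q=w[l==i]; top=np.percentile(q[:,2],90)
    t=q[q[:,2]>H[k]-8]
    rect=cv2.minAreaRect(t[:,:2].astype(np.float32))
    print(k,'top',top.round(1),'n',len(t),'mean',t[:,:2].mean(0).round(1),'bbox mid',((t.max(0)+t.min(0))/2)[:2].round(1),np.ptp(t,axis=0).round(1),'rect',np.round(rect[0],1),np.round(rect[1],1),round(rect[2],1))
for k,lo,hi,(a,b) in (('yellow',22,35,(180,235)),('green',50,85,(415,475))):
    m=cv2.inRange(hsv,(lo,120,60),(hi,255,255)); m[:170]=0;m[280:]=0;m[:,:a]=0;m[:,b:]=0
    n,l,s,ce=cv2.connectedComponentsWithStats(m); i=1+np.argmax(s[1:,4]); v,u=np.nonzero(l==i)
    P=onplane('top',u,v,9.0)[:,:2].astype(np.float32); rect=cv2.minAreaRect(P)
    print(k,len(P),P.mean(0),rect)
for n,(a,b,c_,e) in dict(A=(140,260,180,480)).items():
    cv2.imwrite('pics/topz.png',cv2.resize(p[a:b,c_:e][:,:,::-1],None,fx=2.6,fy=2.6,interpolation=cv2.INTER_CUBIC))
E
```

```text
table z 0.13334736916688855 55.978995050681846
gear top 61.1 n 177 mean [609.9 125.6] bbox mid [569.  78.] [117.5 130.  996.5] rect [564.2  77.9] [168.4  34. ] 46.1
trafo top 45.2 n 217 mean [611.6  11.6] bbox mid [573.   11.7] [ 125.7   41.6 1011.7] rect [574.7  19.4] [ 40.  123.3] 77.8
cap top 56.4 n 166 mean [ 617.7 -131.2] bbox mid [573.7 -67.9] [ 127.   161.8 1001. ] rect [563.7 -72.1] [ 34.3 198. ] 42.0
black top 46.9 n 49 mean [461.7 120. ] bbox mid [481.   77.4] [  58.4  128.9 1010.4] rect [476.2  74.2] [ 28.2 137.3] 17.4
plain top 58.8 n 170 mean [464.8   8.1] bbox mid [465.7   8.3] [33.5 33.7 13.4] rect [465.8   8.3] [33.4 33.6] 1.2
silver top 47.0 n 53 mean [ 458.1 -132.4] bbox mid [479.  -70.7] [  62.3  167.4 1010.5] rect [474.9 -68. ] [174.7  26.3] 75.0
yellow 2968 [487.31348 310.69205] ((488.1737060546875, 310.7686767578125), (84.40178680419922, 227.62295532226562), 88.81523132324219)
green 2627 [ 484.59787 -291.12433] ((484.9650573730469, -291.61859130859375), (76.89495086669922, 217.77984619140625), 77.882080078125)
```

View pics/topz.png

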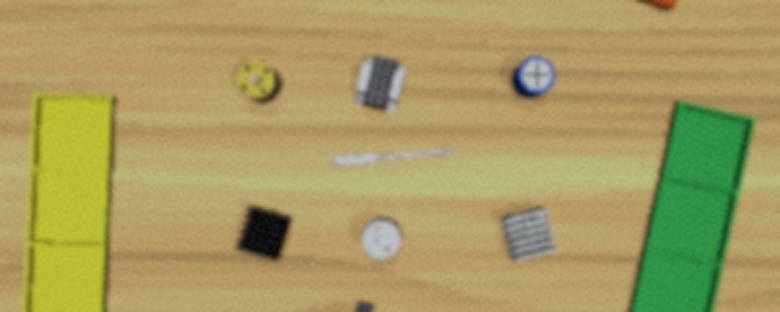

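```bash
python3 - <<'E'
from h import *
rects={}
for n in ('top','scene'):
    f=np.load(n+'0.npz');p,d=f['p'],f['d']; X=cloud(n,d); X[d<=0]=np.nan
    C=dict(gear=(610,126),trafo=(611,12),cap=(617,-131),black=(462,120),plain=(465,8),silver=(458,-132))
    H=dict(gear=58,trafo=44,cap=54,black=45,plain=56,silver=45)
    for k,c in C.items():
        s=(np.hypot(X[...,0]-c[0],X[...,1]-c[1])<45)
        t=X[s&(X[...,2]>20)&(X[...,2]<80)]
        rect=cv2.minAreaRect(t[:,:2].astype(np.float32))
        T=t[abs(t[:,2]-H[k])<6]
        lo,hi=np.percentile(T,2,axis=0),np.percentile(T,98,axis=0)
        print(n,k,len(t),'z95',np.percentile(t[:,2],90).round(1),'rect',np.round(rect[0],1),np.round(rect[1],1),round(rect[2],1),'| top n',len(T),'mid',((lo+hi)/2)[:2].round(1),'mean',T[:,:2].mean(0).round(1))
    tb=X[(abs(X[...,0]-540)<10)&(abs(X[...,1]-150)<20)];print(n,'table',np.nanmedian(tb[:,2]),np.nanstd(tb[:,2]))
    hsv=cv2.cvtColor(p,cv2.COLOR_RGB2HSV)
    for k,lo,hi,c in (('yellow',22,35,(488,311)),('green',45,85,(485,-291))):
        m=cv2.inRange(hsv,(lo,140,50),(hi,255,255))>0
        m&=(abs(X[...,0]-c[0])<140)&(abs(X[...,1]-c[1])<90)&(X[...,2]<25)
        P=X[m][:,:2].astype(np.float32); rect=cv2.minAreaRect(P)
        P9=onplane(n,*np.nonzero(m)[::-1],9.)[:,:2].astype(np.float32)
        print(n,k,len(P),P.mean(0),rect, '|',cv2.minAreaRect(P9))
p=np.load('top0.npz')['p']
def z(a,b): return cv2.resize(p[b-20:b+20,a-20:a+20][:,:,::-1],(260,260),interpolation=cv2.INTER_CUBIC)
im=np.vstack([np.hstack([z(279,171),z(326,172),z(385,170)]),np.hstack([z(282,230),z(326,232),z(384,230)])])
cv2.imwrite('pics/zz.png',im)
E
```

```text
top gear 199 z95 61.0 rect [610.4 126. ] [33.8 34.6] 89.3 | top n 165 mid [610.8 126.4] mean [610.5 126.3]
top trafo 262 z95 45.2 rect [612.3  11.3] [39.9 46.2] 77.1 | top n 187 mid [612.1  11.8] mean [612.1  11.4]
top cap 189 z95 56.1 rect [ 619.1 -132.6] [34.8 33. ] 23.2 | top n 163 mid [ 618.7 -132.8] mean [ 619.1 -133. ]
top black 193 z95 46.7 rect [467.8 120. ] [40.1 40.2] 75.2 | top n 139 mid [468.4 120.5] mean [467.8 120. ]
top plain 178 z95 58.8 rect [465.8   8.5] [33.4 33.9] 1.2 | top n 166 mid [464.7   8. ] mean [464.9   8.1]
top silver 201 z95 46.5 rect [ 470.9 -132.1] [39.9 40.4] 14.8 | top n 142 mid [ 470.9 -132. ] mean [ 470.7 -131.7]
top table 0.14230946605450334 1.9495543208433432
top yellow 2803 [487.02893 311.00525] ((487.457275390625, 312.82879638671875), (82.40421295166016, 224.69070434570312), 88.5516128540039) | ((487.6499328613281, 309.9917297363281), (80.85910034179688, 222.55532836914062), 88.69696044921875)
top green 2486 [ 484.55014 -292.00067] ((485.3362121582031, -290.09820556640625), (74.53227233886719, 213.79983520507812), 77.99235534667969) | ((485.254
[... 597 characters left out ...]
top n 137 mid [469.6   8. ] mean [472.3   6.9]
scene silver 483 z95 44.6 rect [ 474.9 -131.5] [43.6 41.3] 16.1 | top n 268 mid [ 475.4 -131.5] mean [ 476.8 -132.3]
scene table -0.02946473750668987 0.7214387575831456
scene yellow 1633 [501.73056 309.97385] ((482.0509338378906, 310.0466613769531), (80.00047302246094, 244.66319274902344), 89.04193878173828) | ((492.7459411621094, 308.7611083984375), (96.8326644897461, 237.699951171875), 88.73695373535156)
scene green 3475 [ 503.29   -294.4947] ((490.4541320800781, -289.99627685546875), (75.20116424560547, 222.06201171875), 77.75845336914062) | ((491.34075927734375, -290.9061279296875), (75.61367797851562, 233.14935302734375), 77.79679107666016)
```

View pics/zz.png

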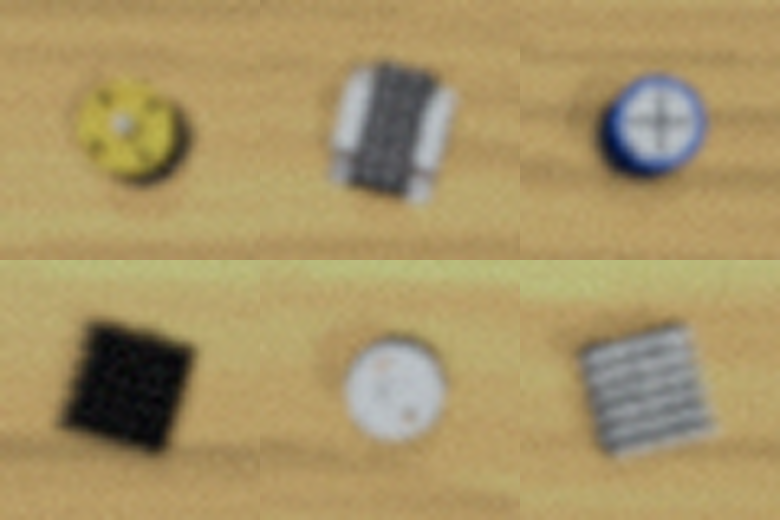

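Both cameras agree on sizes and heights, with a constant offset of about 4–5 mm in x between them. Crops: the fins of both sinks run across the image, at ±15°, and the transformer core runs up the image at about -13°. I'll turn the tool to the silver sink's angle, then approach and refine with the wrist camera.

{"method": "jog_arm", "body": {
  "moves": [
    {"grip": -1, "translation": [0, 0, 0], "twist": [0, 0, -0.12]},
    {"grip": -1, "translation": [0, 0, 0], "twist": [0, 0, -0.12]},
    {"grip": -1, "translation": [0, 0, 0], "twist": [0, 0, -0.12]},
    {"grip": -1, "translation": [0, 0, 0], "twist": [0, 0, -0.12]},
    {"grip": -1, "translation": [0, 0, 0], "twist": [0, 0, -0.12]},
    {"grip": -1, "translation": [0, 0, 0], "twist": [0, 0, -0.12]},
    {"grip": -1, "translation": [0, 0, 0], "twist": [0, 0, -0.12]},
    {"grip": -1, "translation": [0, 0, 0], "twist": [0, 0, -0.12]},
    {"grip": -1, "translation": [0, 0, 0], "twist": [0, 0, -0.12]},
    {"grip": -1, "translation": [0, 0, 0], "twist": [0, 0, -0.12]}
  ]
}}

```text
clock: 0.93
eef_pos: [223.4, -583.3, 205.3]
tcp_rot: [-3.141, -0.001, 1.572]
contact_force: [-0.9, -0.4, -0.2]
opening: 0.999
```

{"method": "jog_arm", "body": {
  "moves": [
    {"grip": -1, "translation": [0.034, 0.019, 0], "twist": [0, 0, 0]},
    {"grip": -1, "translation": [0.034, 0.019, 0], "twist": [0, 0, 0]},
    {"grip": -1, "translation": [0.034, 0.019, 0], "twist": [0, 0, 0]},
    {"grip": -1, "translation": [0.034, 0.019, 0], "twist": [0, 0, 0]},
    {"grip": -1, "translation": [0.034, 0.019, 0], "twist": [0, 0, 0]},
    {"grip": -1, "translation": [0.034, 0.019, 0], "twist": [0, 0, 0]},
    {"grip": -1, "translation": [0.034, 0.019, 0], "twist": [0, 0, 0]},
    {"grip": -1, "translation": [0.034, 0.019, 0], "twist": [0, 0, 0]},
    {"grip": -1, "translation": [0.034, 0.019, 0], "twist": [0, 0, 0]},
    {"grip": -1, "translation": [0.034, 0.019, 0], "twist": [0, 0, 0]}
  ]
}}

```text
clock: 1.77
eef_pos: [415.6, -242.8, 205.7]
tcp_rot: [-3.141, -0.0, 1.566]
contact_force: [0.9, -0.6, -0.4]
opening: 0.999
```

{"method": "jog_arm", "body": {
  "moves": [
    {"grip": -1, "translation": [0.036, 0.02, 0], "twist": [0, 0, 0]},
    {"grip": -1, "translation": [0.036, 0.02, 0], "twist": [0, 0, 0]},
    {"grip": -1, "translation": [0.036, 0.02, 0], "twist": [0, 0, 0]},
    {"grip": -1, "translation": [0, 0, 0], "twist": [0, 0, -0.12]},
    {"grip": -1, "translation": [0, 0, 0], "twist": [0, 0, -0.12]},
    {"grip": -1, "translation": [0, 0, 0], "twist": [0, 0, -0.018]},
    {"grip": -1, "translation": [0, 0, 0], "twist": [0, 0, 0]}
  ]
}}

```text
clock: 2.35
eef_pos: [475.6, -136.7, 205.6]
tcp_rot: [-3.141, -0.0, 1.822]
contact_force: [-0.2, -1.0, -0.3]
opening: 0.999
```

```bash
python3 - <<'E'
from h import *
s=r.sense();print(s['eef_pos'],s['tcp_rot'],s['qpos'])
print(r.calibration('wrist'))
p,d=r.grab_frame('wrist');np.savez('w1.npz',p=p,d=d);cv2.imwrite('pics/w1.png',p[:,:,::-1])
E
```

```text
[ 475.6146115  -136.72681044  205.56181209] [-3.14114030e+00 -1.98868648e-04  1.82227206e+00] [-2.82912737e-01  1.49955357e-01  1.90526208e+00 -6.69346895e-05
  1.08686579e+00 -5.34357361e-01]
{'fx': 309.70691628693146, 'fy': 309.70691628693146, 'cx': 321.18255917811615, 'cy': 198.8169846111525, 'R': array([[ 9.68383044e-01,  2.49467731e-01,  3.61406482e-04],
       [ 2.39218980e-01, -9.29008510e-01,  2.82342821e-01],
       [ 7.07711725e-02, -2.73329545e-01, -9.59313505e-01]]), 't': array([-424.96749717, -277.75407871,  306.19355298])}
```

View pics/w1.png

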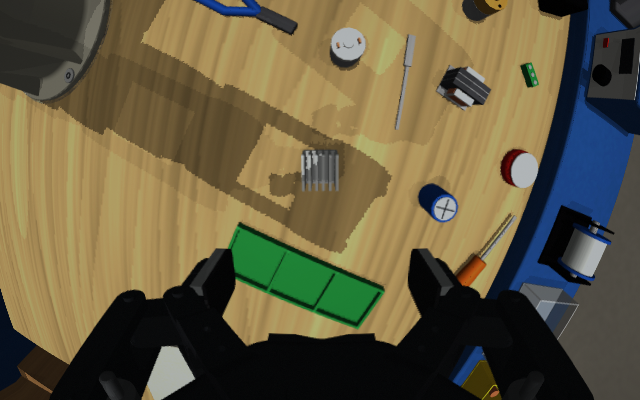

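The wrist view shows the silver sink at (320,170) with its fins aligned across the jaws. The green tray at (305,275) and the other parts are visible as well.

```bash
cat >> h.py <<'E'
def wcloud(d,c):
    v,u=np.mgrid[:400,:640].astype(float); x=(u-c['cx'])/c['fx'];y=(v-c['cy'])/c['fy'];th=np.hypot(x,y)+1e-9
    k=np.tan(np.minimum(th,1.4))/th
    X=np.stack([x*k,y*k,np.ones_like(x)],-1)*d[...,None]
    X=(X-c['t'])@c['R']; X[(d<=0)|(th>1.3)]=np.nan; return X
def objs(X,names=None,only=None):
    C=dict(gear=(612,126),trafo=(613,12),cap=(621,-132),black=(470,120),plain=(467,8),silver=(473,-132))
    for k,c in C.items():
        if only and k not in only: continue
        t=X[(np.hypot(X[...,0]-c[0],X[...,1]-c[1])<45)&(X[...,2]>15)&(X[...,2]<80)]
        if len(t)<60: continue
        rect=cv2.minAreaRect(t[:,:2].astype(np.float32))
        print(k,len(t),'z90',np.percentile(t[:,2],90).round(1),'rect',np.round(rect[0],1),np.round(rect[1],1),round(rect[2],1))
def trays(X,p):
    hsv=cv2.cvtColor(p,cv2.COLOR_RGB2HSV)
    for k,lo,hi,c in (('yellow',22,35,(488,311)),('green',45,85,(485,-291))):
        m=cv2.inRange(hsv,(lo,140,40),(hi,255,255))>0
        m&=(abs(X[...,0]-c[0])<140)&(abs(X[...,1]-c[1])<90)&(X[...,2]<25)
        if m.sum()<500: continue
        P=X[m]; rect=cv2.minAreaRect(P[:,:2].astype(np.float32)); print(k,len(P),'z',np.percentile(P[:,2],[10,90]).round(1),rect)
E
python3 - <<'E'
from h import *
f=np.load('w1.npz');c=r.calibration('wrist');X=wcloud(f['d'],c)
t=X[230:240,100:200];print('table',np.nanmedian(t[...,2]))
objs(X);trays(X,f['p'])
E
```

```text
table -1.385156353400567
gear 537 z90 57.2 rect [612.5 115.4] [36.  19.1] 8.5
trafo 1301 z90 43.4 rect [613.   9.] [41.9 47.8] 76.2
cap 947 z90 54.1 rect [ 618.5 -134.9] [35.1 34.3] 36.1
plain 1057 z90 56.6 rect [465.7   5.8] [35.2 35.6] 26.7
silver 796 z90 44.6 rect [ 471.4 -133.7] [40.3 40.2] 14.5
green 6863 z [ 2.  12.7] ((486.0203857421875, -292.3789978027344), (77.73171997070312, 219.0599365234375), 77.67738342285156)
```

{"method": "jog_arm", "body": {
  "moves": [
    {"grip": -1, "translation": [0.004, -0.003, 0.035], "twist": [0, 0, 0]},
    {"grip": -1, "translation": [0, 0, 0.035], "twist": [0, 0, 0]},
    {"grip": -1, "translation": [0, 0, 0.035], "twist": [0, 0, 0]},
    {"grip": -1, "translation": [0, 0, 0.035], "twist": [0, 0, 0]},
    {"grip": -1, "translation": [0, 0, 0.03], "twist": [0, 0, 0]},
    {"grip": -1, "translation": [0, 0, 0.02], "twist": [0, 0, 0]},
    {"grip": -1, "translation": [0, 0, 0.005], "twist": [0, 0, 0]},
    {"grip": 1, "translation": [0, 0, 0], "twist": [0, 0, 0]},
    {"grip": 1, "translation": [0, 0, 0], "twist": [0, 0, 0]},
    {"grip": 1, "translation": [0, 0, 0], "twist": [0, 0, 0]}
  ],
  "squeeze": 50
}}

```text
clock: 3.23
eef_pos: [473.0, -134.4, 12.2]
tcp_rot: [3.14, 0.001, 1.822]
contact_force: [0.0, -0.5, 0.2]
opening: 0.605
```

{"method": "jog_arm", "body": {
  "moves": [
    {"grip": 1, "translation": [0, 0, 0], "twist": [0, 0, 0]},
    {"grip": 1, "translation": [0, 0, 0], "twist": [0, 0, 0]},
    {"grip": 1, "translation": [0, 0, 0], "twist": [0, 0, 0]},
    {"grip": 1, "translation": [0, 0, 0], "twist": [0, 0, 0]},
    {"grip": 1, "translation": [0, 0, 0], "twist": [0, 0, 0]},
    {"grip": 1, "translation": [0, 0, 0], "twist": [0, 0, 0]}
  ]
}}

```text
clock: 3.73
eef_pos: [473.1, -134.3, 12.6]
tcp_rot: [3.139, 0.002, 1.824]
contact_force: [-2.0, -1.6, 7.6]
opening: 0.45
```

{"method": "jog_arm", "body": {
  "moves": [
    {"grip": 1, "translation": [0, 0, -0.02], "twist": [0, 0, 0]},
    {"grip": 1, "translation": [0, 0, -0.03], "twist": [0, 0, 0.116]},
    {"grip": 1, "translation": [0, 0, -0.03], "twist": [0, 0, 0.116]},
    {"grip": 1, "translation": [0, 0, 0], "twist": [0, 0, 0.116]},
    {"grip": 1, "translation": [0, 0, 0], "twist": [0, 0, 0.116]},
    {"grip": 1, "translation": [-0.03, -0.005, 0], "twist": [0, 0, 0]},
    {"grip": 1, "translation": [-0.03, -0.005, 0], "twist": [0, 0, 0]},
    {"grip": 1, "translation": [-0.03, -0.005, 0], "twist": [0, 0, 0]},
    {"grip": 1, "translation": [-0.03, -0.005, 0], "twist": [0, 0, 0]},
    {"grip": 1, "translation": [-0.03, -0.005, 0], "twist": [0, 0, 0]}
  ]
}}

```text
clock: 4.57
eef_pos: [415.8, -276.6, 92.0]
tcp_rot: [3.14, 0.001, 1.36]
contact_force: [1.3, 0.4, -0.4]
opening: 0.445
```

```bash
python3 - <<'E'
from h import *
s=r.sense();print(s['eef_pos'],s['tcp_rot'],s['opening'],s['contact_force'])
c=r.calibration('wrist')
p,d=r.grab_frame('wrist');cv2.imwrite('pics/w2.png',p[:,:,::-1])
X=wcloud(d,c);trays(X,p)
np.savez('w2.npz',p=p,d=d)
E
```

```text
[ 415.79530848 -276.64538603   92.0493349 ] [3.13967653e+00 7.57404686e-04 1.35986320e+00] 0.4453227311563015 [ 1.27925125  0.44772942 -0.41939655]
green 15299 z [ 2.  12.6] ((484.4036865234375, -296.0421142578125), (81.65555572509766, 221.96177673339844), 77.92451477050781)
```

View pics/w2.png

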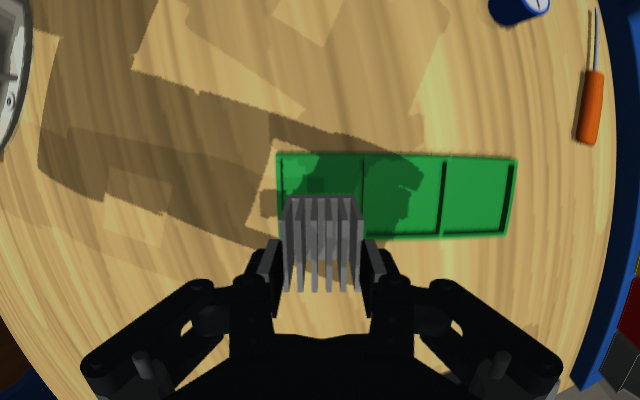

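The silver sink is held square between the pads, over the left end compartment (green tray at 280–515, 155–235). Lowering it now.

{"method": "jog_arm", "body": {
  "moves": [
    {"grip": 1, "translation": [0, 0, 0.03], "twist": [0, 0, 0]},
    {"grip": 1, "translation": [0, 0, 0.03], "twist": [0, 0, 0]},
    {"grip": 1, "translation": [0, 0, 0.01], "twist": [0, 0, 0]},
    {"grip": 1, "translation": [0, 0, 0.003], "twist": [0, 0, 0]},
    {"grip": 1, "translation": [0, 0, 0.002], "twist": [0, 0, 0]},
    {"grip": 1, "translation": [0, 0, 0], "twist": [0, 0, 0]}
  ]
}}

```text
clock: 5.12
eef_pos: [416.0, -275.0, 17.1]
tcp_rot: [-3.141, -0.0, 1.36]
contact_force: [-0.2, -0.1, -0.9]
opening: 0.446
```

{"method": "jog_arm", "body": {
  "moves": [
    {"grip": 1, "translation": [0, 0, 0.0005], "twist": [0, 0, 0]},
    {"grip": -0.4, "translation": [0, 0, 0], "twist": [0, 0, 0]},
    {"grip": -0.4, "translation": [0, 0, 0], "twist": [0, 0, 0]},
    {"grip": -0.4, "translation": [0, 0, 0], "twist": [0, 0, 0]},
    {"grip": -0.4, "translation": [0, 0, 0], "twist": [0, 0, 0]},
    {"grip": -0.4, "translation": [0, 0, -0.02], "twist": [0, 0, 0]},
    {"grip": -0.4, "translation": [0, 0, -0.03], "twist": [0, 0, 0]},
    {"grip": -1, "translation": [0, 0, -0.04], "twist": [0, 0, 0]},
    {"grip": -1, "translation": [0, 0, -0.04], "twist": [0, 0, 0]},
    {"grip": -1, "translation": [0, 0, -0.03], "twist": [0, 0, 0]}
  ]
}}

```text
clock: 5.95
eef_pos: [416.5, -275.5, 178.4]
tcp_rot: [3.14, 0.001, 1.36]
contact_force: [1.1, 0.4, -1.0]
opening: 1.002
```

```bash
cat >> h.py <<'E'
def look(i,X=None):
    s=r.sense();print(s['clock'],s['eef_pos'].round(1),s['tcp_rot'].round(3),s['opening'].round(2))
    c=r.calibration('wrist'); p,d=r.grab_frame('wrist');cv2.imwrite(f'pics/w{i}.png',p[:,:,::-1]); np.savez(f'w{i}.npz',p=p,d=d,**{'R':c['R'],'t':c['t']})
    X=wcloud(d,c);trays(X,p);objs(X);return X,p
def placed(X,tray,ranges=(20,70)):
    o,a=(np.array([485.5,-292.]),-12.2) if tray=='g' else (np.array([488.,311.]),-1.4)
    e=np.array([np.cos(np.radians(a)),np.sin(np.radians(a))])
    for k in (-72,0,72):
        c=o+k*e; t=X[(np.hypot(X[...,0]-c[0],X[...,1]-c[1])<36)&(X[...,2]>ranges[0])&(X[...,2]<ranges[1])]
        if len(t)<60: continue
        rc=cv2.minAreaRect(t[:,:2].astype(np.float32)); dl=np.array(rc[0])-c
        print(tray,k,len(t),'z90',np.percentile(t[:,2],90).round(1),np.round(rc[0],1),np.round(rc[1],1),round(rc[2],1),'off along/across',(dl@e).round(1),(dl@[-e[1],e[0]]).round(1))
E
python3 - <<'E'
from h import *
X,p=look(3);placed(X,'g')
pt,d=r.grab_frame('top');Xt=cloud('top',d);Xt[d<=0]=np.nan;placed(Xt,'g');trays(Xt,pt)
E
```

```text
Traceback (most recent call last):
  File "h.py", line 33, in look
    s=r.sense();print(s['clock'],s['eef_pos'].round(1),s['tcp_rot'].round(3),s['opening'].round(2))
                                                                             ^^^^^^^^^^^^^^^^^^
AttributeError: 'float' object has no attribute 'round'
```

```bash
sed -i "s/s\['opening'\].round(2)/round(s['opening'],2)/" h.py
python3 - <<'E'
from h import *
X,p=look(3);placed(X,'g')
pt,d=r.grab_frame('top');Xt=cloud('top',d);Xt[d<=0]=np.nan;placed(Xt,'g');trays(Xt,pt)
E
```

```text
5.95 [ 416.5 -275.5  178.4] [3.14e+00 1.00e-03 1.36e+00] 1.0
green 10154 z [ 1.9 12.7] ((490.365234375, -293.2907409667969), (76.0882568359375, 227.63497924804688), 78.0811996459961)
cap 1130 z90 54.0 rect [ 618.9 -135.4] [35.4 34.3] 70.6
g -72 1014 z90 48.5 [ 416.  -274.9] [40.6 39.9] 78.6 off along/across 0.4 2.1
g -72 189 z90 50.8 [ 415.8 -272.9] [41.  40.1] 78.9 off along/across -0.2 3.9
yellow 2790 z [ 1.6 13.4] ((487.5390930175781, 312.59613037109375), (82.26422882080078, 224.2892303466797), 88.88763427734375)
green 2056 z [ 1.6 12.8] ((485.34649658203125, -289.9731750488281), (74.45723724365234, 213.662109375), 77.72484588623047)
```

View pics/w3.png

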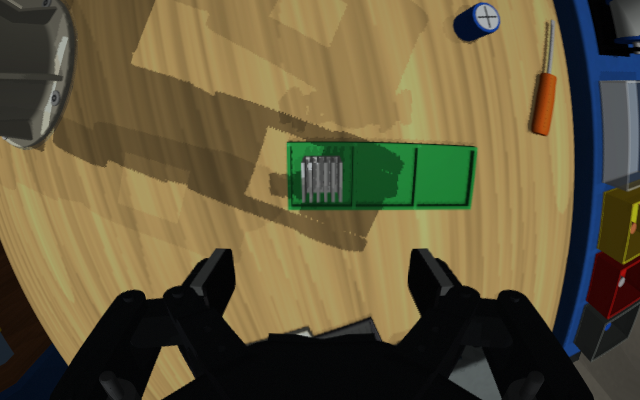

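The silver sink stands in the left compartment, 2–4 mm off centre, with its top at about 49 mm as expected. Next is the transformer.

{"method": "jog_arm", "body": {
  "moves": [
    {"grip": -1, "translation": [0.0356, 0.0148, 0], "twist": [0, 0, 0]},
    {"grip": -1, "translation": [0.0356, 0.0148, 0], "twist": [0, 0, 0]},
    {"grip": -1, "translation": [0.0356, 0.0148, 0], "twist": [0, 0, 0]},
    {"grip": -1, "translation": [0.0356, 0.0148, 0], "twist": [0, 0, 0]},
    {"grip": -1, "translation": [0.0356, 0.0148, 0], "twist": [0, 0, 0]},
    {"grip": -1, "translation": [0.0356, 0.0148, 0], "twist": [0, 0, 0]},
    {"grip": -1, "translation": [0.0356, 0.0148, 0], "twist": [0, 0, 0]},
    {"grip": -1, "translation": [0.0356, 0.0148, 0], "twist": [0, 0, 0]},
    {"grip": -1, "translation": [0.0356, 0.0148, 0], "twist": [0, 0, 0]},
    {"grip": -1, "translation": [0, 0, 0], "twist": [0, 0, 0.016]}
  ]
}}

```text
clock: 6.88
eef_pos: [616.6, 15.4, 174.6]
tcp_rot: [3.14, -0.002, 1.347]
contact_force: [-0.8, -1.0, 0.4]
opening: 0.998
```

```bash
python3 - <<'E'
from h import *
X,p=look(4)
E
```

```text
6.8833 [616.6  15.4 174.6] [ 3.140e+00 -2.000e-03  1.347e+00] 1.0
yellow 1267 z [ 1.2 12.4] ((417.0322265625, 278.9314270019531), (44.93844223022461, 124.7557601928711), 63.61998748779297)
gear 1248 z90 59.8 rect [611.2 125. ] [35.3 35.2] 87.1
trafo 1598 z90 43.3 rect [612.9   9.6] [42.2 46.6] 77.1
cap 1029 z90 53.8 rect [ 619.9 -133.8] [34.5 34.2] 3.2
black 1610 z90 43.9 rect [468.1 118.4] [40.8 42.6] 75.3
plain 1214 z90 55.8 rect [466.1   6.6] [35.9 35.4] 25.5
```

View pics/w4.png

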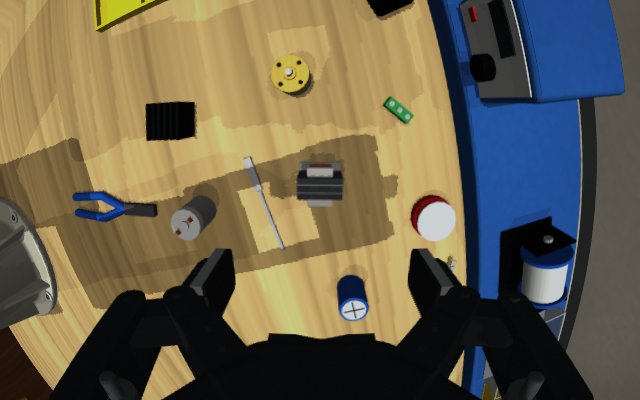

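The transformer is at (320,183) with its core along the jaw direction. I'll hold for one row to let the arm settle and read the pose again.

{"method": "jog_arm", "body": {
  "moves": [
    {"grip": -1, "translation": [-0.004, -0.001, 0], "twist": [0, 0, 0]},
    {"grip": -1, "translation": [0, 0, 0], "twist": [0, 0, 0]}
  ]
}}

```text
clock: 7.1
eef_pos: [610.1, 5.3, 174.5]
tcp_rot: [-3.14, 0.001, 1.344]
contact_force: [0.7, -0.6, 0.4]
opening: 1.0
```

{"method": "jog_arm", "body": {
  "moves": [
    {"grip": -1, "translation": [0.005, 0.002, 0.035], "twist": [0, 0, 0]},
    {"grip": -1, "translation": [0, 0, 0.035], "twist": [0, 0, 0]},
    {"grip": -1, "translation": [0, 0, 0.035], "twist": [0, 0, 0]},
    {"grip": -1, "translation": [0, 0, 0.03], "twist": [0, 0, 0]},
    {"grip": -1, "translation": [0, 0, 0.02], "twist": [0, 0, 0]},
    {"grip": -1, "translation": [0, 0, 0.008], "twist": [0, 0, 0]},
    {"grip": -1, "translation": [0, 0, 0], "twist": [0, 0, 0]},
    {"grip": 1, "translation": [0, 0, 0], "twist": [0, 0, 0]},
    {"grip": 1, "translation": [0, 0, 0], "twist": [0, 0, 0]},
    {"grip": 1, "translation": [0, 0, 0], "twist": [0, 0, 0]}
  ],
  "squeeze": 60
}}

```text
clock: 7.93
eef_pos: [615.8, 10.7, 14.1]
tcp_rot: [3.139, -0.001, 1.344]
contact_force: [0.3, -0.6, 0.6]
opening: 0.605
```

{"method": "jog_arm", "body": {
  "moves": [
    {"grip": 1, "translation": [0, 0, 0], "twist": [0, 0, 0]},
    {"grip": 1, "translation": [0, 0, 0], "twist": [0, 0, 0]},
    {"grip": 1, "translation": [0, 0, 0], "twist": [0, 0, 0]},
    {"grip": 1, "translation": [0, 0, 0], "twist": [0, 0, 0]},
    {"grip": 1, "translation": [0, 0, 0], "twist": [0, 0, 0]}
  ]
}}

```text
clock: 8.35
eef_pos: [615.7, 10.8, 14.5]
tcp_rot: [3.139, -0.0, 1.344]
contact_force: [-3.8, -1.0, 10.7]
opening: 0.497
```

{"method": "jog_arm", "body": {
  "moves": [
    {"grip": 1, "translation": [0, 0, -0.02], "twist": [0, 0, 0]},
    {"grip": 1, "translation": [0, 0, -0.03], "twist": [0, 0, 0]},
    {"grip": 1, "translation": [0, 0, -0.03], "twist": [0, 0, 0]},
    {"grip": 1, "translation": [0, 0, 0], "twist": [0, 0, 0]}
  ]
}}

```text
clock: 8.68
eef_pos: [618.5, 11.0, 98.8]
tcp_rot: [3.132, -0.002, 1.344]
contact_force: [2.2, -0.3, -1.7]
opening: 0.501
```

{"method": "jog_arm", "body": {
  "moves": [
    {"grip": 1, "translation": [-0.036, 0.0015, 0], "twist": [0, 0, 0]},
    {"grip": 1, "translation": [-0.036, 0.0015, 0], "twist": [0, 0, 0]},
    {"grip": 1, "translation": [-0.036, 0.0015, 0], "twist": [0, 0, 0]},
    {"grip": 1, "translation": [-0.036, 0.0015, 0], "twist": [0, 0, 0]},
    {"grip": 1, "translation": [-0.036, 0.0015, 0], "twist": [0, 0, 0]},
    {"grip": 1, "translation": [-0.036, 0.0015, 0], "twist": [0, 0, 0]},
    {"grip": 1, "translation": [-0.036, 0.0015, 0], "twist": [0, 0, 0]},
    {"grip": 1, "translation": [-0.036, 0.0015, 0], "twist": [0, 0, 0]},
    {"grip": 1, "translation": [-0.034, 0.0015, 0], "twist": [0, 0, 0]},
    {"grip": 1, "translation": [0, 0, 0], "twist": [0, 0, 0]}
  ]
}}

```text
clock: 9.52
eef_pos: [554.3, -311.6, 92.7]
tcp_rot: [3.14, 0.003, 1.341]
contact_force: [0.2, -0.1, -2.2]
opening: 0.496
```

```bash
python3 - <<'E'
from h import *
X,p=look(5)
E
```

```text
9.5167 [ 554.3 -311.6   92.7] [3.140e+00 3.000e-03 1.341e+00] 0.5
green 14085 z [ 1.8 12.6] ((486.4187927246094, -292.0628967285156), (76.27942657470703, 219.18772888183594), 77.94618225097656)
```

View pics/w5.png

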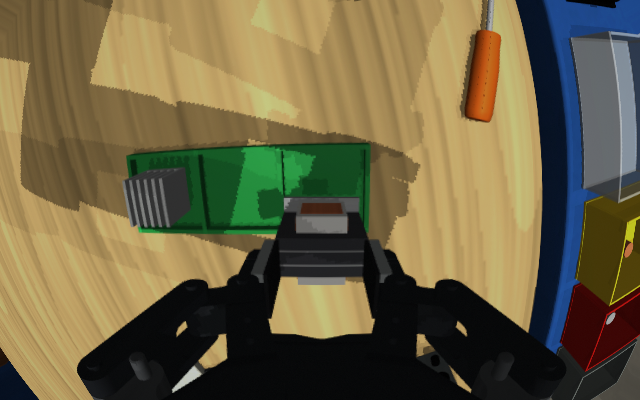

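The transformer is held level over the right end compartment (tray at 128–370, 145–233).

{"method": "jog_arm", "body": {
  "moves": [
    {"grip": 1, "translation": [0, 0, 0], "twist": [0, 0, 0]},
    {"grip": 1, "translation": [0, 0, 0.03], "twist": [0, 0, 0]},
    {"grip": 1, "translation": [0, 0, 0.02], "twist": [0, 0, 0]},
    {"grip": 1, "translation": [0, 0, 0.01], "twist": [0, 0, 0]},
    {"grip": 1, "translation": [0, 0, 0], "twist": [0, 0, 0]}
  ]
}}

```text
clock: 9.98
eef_pos: [553.8, -303.6, 29.9]
tcp_rot: [-3.137, -0.001, 1.345]
contact_force: [-0.1, 0.8, -1.8]
opening: 0.498
```

{"method": "jog_arm", "body": {
  "moves": [
    {"grip": 1, "translation": [-0.0015, 0.003, 0.005], "twist": [0, 0, 0]},
    {"grip": 1, "translation": [0, 0, 0.004], "twist": [0, 0, 0]},
    {"grip": 1, "translation": [0, 0, 0.002], "twist": [0, 0, 0]},
    {"grip": 1, "translation": [0, 0, 0], "twist": [0, 0, 0]},
    {"grip": 1, "translation": [0, 0, 0], "twist": [0, 0, 0]}
  ]
}}

```text
clock: 10.4
eef_pos: [558.1, -308.1, 21.8]
tcp_rot: [3.141, 0.0, 1.344]
contact_force: [0.4, -0.2, -2.4]
opening: 0.493
```

{"method": "jog_arm", "body": {
  "moves": [
    {"grip": 1, "translation": [0, -0.001, 0.002], "twist": [0, 0, 0]},
    {"grip": 1, "translation": [0, 0, 0.001], "twist": [0, 0, 0]},
    {"grip": 1, "translation": [0, 0, 0], "twist": [0, 0, 0]},
    {"grip": 1, "translation": [0, 0, 0], "twist": [0, 0, 0]}
  ]
}}

```text
clock: 10.73
eef_pos: [556.9, -307.9, 18.7]
tcp_rot: [3.141, 0.0, 1.344]
contact_force: [-1.8, 0.2, 4.2]
opening: 0.496
```

Contact at z 18.7, as expected. Releasing.

{"method": "jog_arm", "body": {
  "moves": [
    {"grip": -0.4, "translation": [0, 0, 0], "twist": [0, 0, 0]},
    {"grip": -0.4, "translation": [0, 0, 0], "twist": [0, 0, 0]},
    {"grip": -0.4, "translation": [0, 0, 0], "twist": [0, 0, 0]},
    {"grip": -0.4, "translation": [0, 0, 0], "twist": [0, 0, 0]},
    {"grip": -0.4, "translation": [0, 0, 0], "twist": [0, 0, 0]},
    {"grip": -0.4, "translation": [0, 0, -0.02], "twist": [0, 0, 0]},
    {"grip": -0.4, "translation": [0, 0, -0.03], "twist": [0, 0, 0]},
    {"grip": -1, "translation": [0, 0, -0.035], "twist": [0, 0, 0]},
    {"grip": -1, "translation": [0, 0, -0.035], "twist": [0, 0, 0]},
    {"grip": -1, "translation": [0, 0, -0.03], "twist": [0, 0, 0]}
  ]
}}

```text
clock: 11.57
eef_pos: [557.1, -307.9, 170.6]
tcp_rot: [3.141, 0.0, 1.344]
contact_force: [0.5, -1.0, 0.2]
opening: 1.005
```

```bash
python3 - <<'E'
from h import *
X,p=look(6);placed(X,'g')
E
```

```text
11.5667 [ 557.1 -307.9  170.6] [3.141 0.    1.344] 1.0
green 8640 z [ 1.8 12.7] ((481.6467590332031, -293.7297668457031), (81.01051330566406, 227.7672576904297), 77.93502807617188)
cap 674 z90 53.5 rect [ 618.6 -144.2] [17.6 36.4] 78.2
g -72 1741 z90 47.9 [ 416.1 -275.3] [40.9 42.5] 78.7 off along/across 0.7 1.7
g 72 1710 z90 47.3 [ 555.6 -308.3] [40.  46.4] 77.1 off along/across -0.1 -1.1
```

View pics/w6.png

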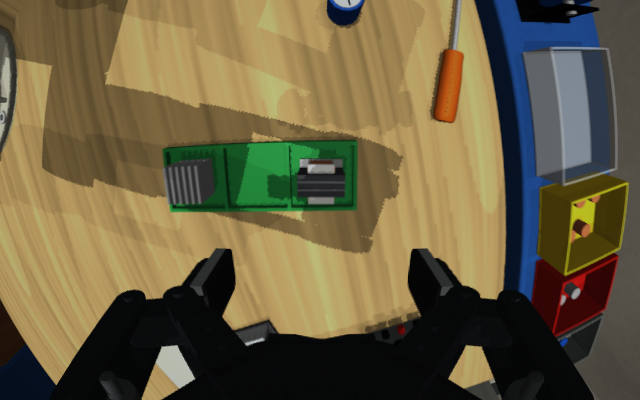

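The transformer stands about 1 mm off centre, seen at (322,178) in the right compartment. The capacitor goes in the middle, so I'll turn the jaws across the tray.

{"method": "jog_arm", "body": {
  "moves": [
    {"grip": -1, "translation": [0.0368, 0.0043, 0], "twist": [0, 0, 0]},
    {"grip": -1, "translation": [0.0368, 0.0043, 0], "twist": [0, 0, 0]},
    {"grip": -1, "translation": [0.0368, 0.0043, 0], "twist": [0, 0, 0]},
    {"grip": -1, "translation": [0.0368, 0.0043, 0], "twist": [0, 0, 0]},
    {"grip": -1, "translation": [0.0368, 0.0043, 0], "twist": [0, 0, 0]},
    {"grip": -1, "translation": [0, 0, 0], "twist": [0, 0, 0.12]},
    {"grip": -1, "translation": [0, 0, 0], "twist": [0, 0, 0.12]},
    {"grip": -1, "translation": [0, 0, 0], "twist": [0, 0, 0.12]},
    {"grip": -1, "translation": [0, 0, 0], "twist": [0, 0, 0.12]},
    {"grip": -1, "translation": [0, 0, 0], "twist": [0, 0, 0.12]}
  ]
}}

```text
clock: 12.45
eef_pos: [619.2, -133.1, 168.0]
tcp_rot: [-3.141, 0.0, 0.738]
contact_force: [-0.1, -0.3, -0.5]
opening: 1.0
```

{"method": "jog_arm", "body": {
  "moves": [
    {"grip": -1, "translation": [0, 0, 0], "twist": [0, 0, 0.12]},
    {"grip": -1, "translation": [0, 0, 0], "twist": [0, 0, 0.12]},
    {"grip": -1, "translation": [0, 0, 0], "twist": [0, 0, 0.12]},
    {"grip": -1, "translation": [0, 0, 0], "twist": [0, 0, 0.12]},
    {"grip": -1, "translation": [0, 0, 0], "twist": [0, 0, 0.12]},
    {"grip": -1, "translation": [0, 0, 0], "twist": [0, 0, 0.12]},
    {"grip": -1, "translation": [0, 0, 0], "twist": [0, 0, 0.12]},
    {"grip": -1, "translation": [0, 0, 0], "twist": [0, 0, 0.115]},
    {"grip": -1, "translation": [0, 0, 0], "twist": [0, 0, 0]},
    {"grip": -1, "translation": [0, 0, 0], "twist": [0, 0, 0]}
  ]
}}

```text
clock: 13.28
eef_pos: [619.2, -133.3, 168.0]
tcp_rot: [-3.142, 0.0, -0.208]
contact_force: [0.7, -0.4, 0.0]
opening: 1.002
```

```bash
python3 - <<'E'
from h import *
X,p=look(7)
E
```

```text
13.2833 [ 619.2 -133.3  168. ] [-3.142  0.    -0.208] 1.0
yellow 2579 z [ 1.3 11.9] ((508.9386291503906, 318.6800842285156), (101.90196990966797, 181.1021728515625), 88.64127349853516)
green 3743 z [ 1.7 12.7] ((510.665771484375, -297.41607666015625), (77.3748779296875, 172.3328857421875), 78.40248107910156)
gear 1037 z90 57.5 rect [611.6 124.4] [36.5 34.6] 88.3
cap 1203 z90 53.9 rect [ 620.1 -135.4] [34.6 35. ] 57.8
plain 727 z90 54.6 rect [4.709e+02 1.000e-01] [35.1 22. ] 39.5
```

View pics/w7.png

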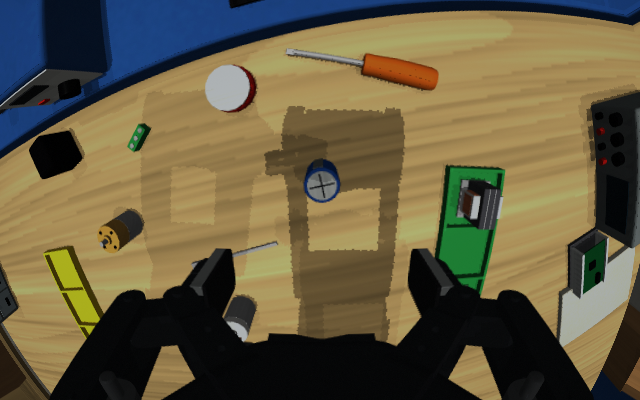

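The capacitor is at (322,182), centred between the jaws, with free space around it.

{"method": "jog_arm", "body": {
  "moves": [
    {"grip": -1, "translation": [0, 0.001, 0.035], "twist": [0, 0, 0]},
    {"grip": -1, "translation": [0, 0, 0.035], "twist": [0, 0, 0]},
    {"grip": -1, "translation": [0, 0, 0.035], "twist": [0, 0, 0]},
    {"grip": -1, "translation": [0, 0, 0.03], "twist": [0, 0, 0]},
    {"grip": -1, "translation": [0, 0, 0.017], "twist": [0, 0, 0]},
    {"grip": -1, "translation": [0, 0, 0], "twist": [0, 0, 0]},
    {"grip": 1, "translation": [0, 0, 0], "twist": [0, 0, 0]},
    {"grip": 1, "translation": [0, 0, 0], "twist": [0, 0, 0]},
    {"grip": 1, "translation": [0, 0, 0], "twist": [0, 0, 0]},
    {"grip": 1, "translation": [0, 0, 0], "twist": [0, 0, 0]}
  ],
  "squeeze": 45
}}

```text
clock: 14.17
eef_pos: [620.3, -134.6, 18.0]
tcp_rot: [3.142, -0.003, -0.211]
contact_force: [-0.3, -0.0, -0.3]
opening: 0.45
```

{"method": "jog_arm", "body": {
  "moves": [
    {"grip": 1, "translation": [0, 0, 0], "twist": [0, 0, 0]},
    {"grip": 1, "translation": [0, 0, 0], "twist": [0, 0, 0]},
    {"grip": 1, "translation": [0, 0, 0], "twist": [0, 0, 0]},
    {"grip": 1, "translation": [0, 0, 0], "twist": [0, 0, 0]},
    {"grip": 1, "translation": [0, 0, 0], "twist": [0, 0, 0]}
  ]
}}

```text
clock: 14.58
eef_pos: [620.4, -134.5, 18.2]
tcp_rot: [-3.142, -0.003, -0.211]
contact_force: [-0.8, 0.4, 6.5]
opening: 0.384
```

{"method": "jog_arm", "body": {
  "moves": [
    {"grip": 1, "translation": [0, 0, -0.02], "twist": [0, 0, 0]},
    {"grip": 1, "translation": [0, 0, -0.03], "twist": [0, 0, 0]},
    {"grip": 1, "translation": [0, 0, -0.03], "twist": [0, 0, 0]},
    {"grip": 1, "translation": [-0.0164, 0.0304, 0], "twist": [0, 0, 0]},
    {"grip": 1, "translation": [-0.0164, 0.0304, 0], "twist": [0, 0, 0]},
    {"grip": 1, "translation": [-0.0164, 0.0304, 0], "twist": [0, 0, 0]},
    {"grip": 1, "translation": [-0.0164, 0.0304, 0], "twist": [0, 0, 0]},
    {"grip": 1, "translation": [-0.0164, 0.0304, 0], "twist": [0, 0, 0]},
    {"grip": 1, "translation": [-0.0164, 0.0304, 0], "twist": [0, 0, 0]},
    {"grip": 1, "translation": [0, 0, 0], "twist": [0, 0, 0]}
  ]
}}

```text
clock: 15.42
eef_pos: [481.1, -295.6, 97.0]
tcp_rot: [3.14, 0.0, -0.214]
contact_force: [-0.3, 0.1, -1.0]
opening: 0.382
```

{"method": "jog_arm", "body": {
  "moves": [
    {"grip": 1, "translation": [0, 0, 0], "twist": [0, 0, 0]},
    {"grip": 1, "translation": [0, 0, 0], "twist": [0, 0, 0]}
  ]
}}

```text
clock: 15.58
eef_pos: [484.9, -292.2, 96.9]
tcp_rot: [3.142, -0.001, -0.212]
contact_force: [0.3, -0.1, -0.5]
opening: 0.38
```

```bash
python3 - <<'E'
from h import *
X,p=look(8)
E
```

```text
15.5833 [ 484.9 -292.2   96.9] [ 3.142e+00 -1.000e-03 -2.120e-01] 0.38
yellow 544 z [ 0.7 11.6] ((391.8539733886719, 305.83575439453125), (65.204345703125, 145.3778076171875), 40.76348876953125)
green 10892 z [ 1.9 12.7] ((486.3033752441406, -292.5343017578125), (75.4858627319336, 218.90280151367188), 77.93817138671875)
black 923 z90 43.3 rect [467.9 118.1] [43.9 43. ] 74.5
plain 1160 z90 55.0 rect [464.7   5. ] [34.8 37. ] 60.6
```

View pics/w8.png

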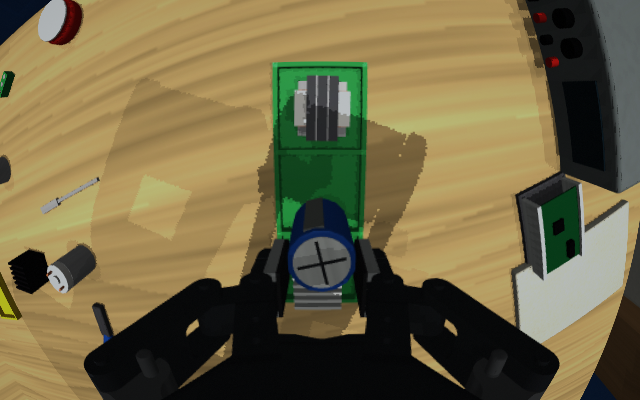

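The capacitor is held upright over the middle compartment, and both neighbouring parts stand undisturbed.

{"method": "jog_arm", "body": {
  "moves": [
    {"grip": 1, "translation": [0.001, 0, 0.03], "twist": [0, 0, 0]},
    {"grip": 1, "translation": [0, 0, 0.025], "twist": [0, 0, 0]},
    {"grip": 1, "translation": [0, 0, 0.012], "twist": [0, 0, 0]},
    {"grip": 1, "translation": [0, 0, 0.004], "twist": [0, 0, 0]},
    {"grip": 1, "translation": [0, 0, 0], "twist": [0, 0, 0]},
    {"grip": 1, "translation": [0, 0, 0], "twist": [0, 0, 0]},
    {"grip": 1, "translation": [0, 0, 0], "twist": [0, 0, 0]}
  ]
}}

```text
clock: 16.22
eef_pos: [486.6, -292.5, 26.5]
tcp_rot: [3.141, -0.002, -0.211]
contact_force: [0.0, -0.6, -0.8]
opening: 0.384
```

{"method": "jog_arm", "body": {
  "moves": [
    {"grip": 1, "translation": [0, 0, 0.003], "twist": [0, 0, 0]},
    {"grip": 1, "translation": [0, 0, 0.001], "twist": [0, 0, 0]},
    {"grip": 1, "translation": [0, 0, 0], "twist": [0, 0, 0]},
    {"grip": 1, "translation": [0, 0, 0], "twist": [0, 0, 0]}
  ]
}}

```text
clock: 16.55
eef_pos: [486.3, -292.6, 22.2]
tcp_rot: [3.141, -0.002, -0.211]
contact_force: [-0.6, 1.4, 6.4]
opening: 0.382
```

Contact. Releasing.

{"method": "jog_arm", "body": {
  "moves": [
    {"grip": -0.4, "translation": [0, 0, 0], "twist": [0, 0, 0]},
    {"grip": -0.4, "translation": [0, 0, 0], "twist": [0, 0, 0]},
    {"grip": -0.4, "translation": [0, 0, 0], "twist": [0, 0, 0]},
    {"grip": -0.4, "translation": [0, 0, 0], "twist": [0, 0, 0]},
    {"grip": -0.4, "translation": [0, 0, 0], "twist": [0, 0, 0]},
    {"grip": -0.4, "translation": [0, 0, -0.02], "twist": [0, 0, 0]},
    {"grip": -0.4, "translation": [0, 0, -0.03], "twist": [0, 0, 0]},
    {"grip": -1, "translation": [0, 0, -0.035], "twist": [0, 0, 0]},
    {"grip": -1, "translation": [0, 0, -0.035], "twist": [0, 0, 0]},
    {"grip": -1, "translation": [0, 0, -0.035], "twist": [0, 0, 0]}
  ]
}}

```text
clock: 17.38
eef_pos: [485.1, -292.0, 177.7]
tcp_rot: [-3.141, 0.001, -0.211]
contact_force: [1.1, -0.5, -0.6]
opening: 0.999
```

```bash
python3 - <<'E'
from h import *
X,p=look(9);placed(X,'g')
E
```

```text
17.3833 [ 485.1 -292.   177.7] [-3.141e+00  1.000e-03 -2.110e-01] 1.0
yellow 2077 z [ 1.3 12. ] ((484.1008605957031, 325.58306884765625), (116.00899505615234, 230.54689025878906), 89.0721664428711)
green 7903 z [ 1.8 12.8] ((486.05499267578125, -292.24786376953125), (77.9027328491211, 219.7597198486328), 77.25738525390625)
gear 700 z90 57.6 rect [610.6 123.9] [36.1 36.1] 82.3
black 774 z90 43.4 rect [468.2 118.5] [44.4 42. ] 75.6
plain 872 z90 55.2 rect [464.9   4.9] [35.1 36.7] 53.2
g -72 1604 z90 48.0 [ 416.3 -275.6] [40.1 41.9] 78.0 off along/across 0.9 1.4
g 0 1160 z90 57.8 [ 486.2 -293.2] [34.6 34.8] 44.6 off along/across 1.0 -1.0
g 72 1608 z90 47.4 [ 555.6 -308.8] [40.1 45.5] 77.9 off along/across 0.0 -1.6
```

View pics/w9.png

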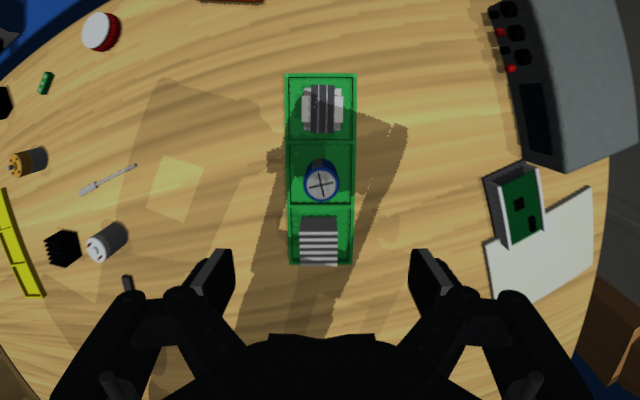

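The green kit is complete: all three parts are within 2 mm of centre. Next is the black heat sink.

{"method": "jog_arm", "body": {
  "moves": [
    {"grip": -1, "translation": [0, 0, 0], "twist": [0, 0, -0.117]},
    {"grip": -1, "translation": [0, 0, 0], "twist": [0, 0, -0.117]},
    {"grip": -1, "translation": [0, 0, 0], "twist": [0, 0, -0.117]},
    {"grip": -1, "translation": [0, 0, 0], "twist": [0, 0, -0.117]},
    {"grip": -1, "translation": [0, 0, 0], "twist": [0, 0, -0.117]},
    {"grip": -1, "translation": [0, 0, 0], "twist": [0, 0, -0.117]},
    {"grip": -1, "translation": [0, 0, 0], "twist": [0, 0, -0.117]},
    {"grip": -1, "translation": [0, 0, 0], "twist": [0, 0, -0.117]},
    {"grip": -1, "translation": [0, 0, 0], "twist": [0, 0, -0.117]},
    {"grip": -1, "translation": [0, 0, 0], "twist": [0, 0, -0.117]}
  ]
}}

```text
clock: 18.27
eef_pos: [485.5, -292.1, 176.0]
tcp_rot: [-3.141, -0.0, 0.965]
contact_force: [0.1, -0.3, 0.7]
opening: 0.998
```

{"method": "jog_arm", "body": {
  "moves": [
    {"grip": -1, "translation": [0, 0, 0], "twist": [0, 0, -0.117]},
    {"grip": -1, "translation": [0, 0, 0], "twist": [0, 0, -0.117]},
    {"grip": -1, "translation": [0, 0, 0], "twist": [0, 0, -0.116]},
    {"grip": -1, "translation": [0.0357, -0.0112, 0], "twist": [0, 0, 0]},
    {"grip": -1, "translation": [0.0357, -0.0112, 0], "twist": [0, 0, 0]},
    {"grip": -1, "translation": [0.0357, -0.0112, 0], "twist": [0, 0, 0]},
    {"grip": -1, "translation": [0.0357, -0.0112, 0], "twist": [0, 0, 0]},
    {"grip": -1, "translation": [0.0357, -0.0112, 0], "twist": [0, 0, 0]},
    {"grip": -1, "translation": [0.0357, -0.0112, 0], "twist": [0, 0, 0]},
    {"grip": -1, "translation": [0.0357, -0.0112, 0], "twist": [0, 0, 0]}
  ]
}}

```text
clock: 19.1
eef_pos: [474.1, -28.9, 176.2]
tcp_rot: [3.141, -0.0, 1.308]
contact_force: [0.3, 0.5, 0.1]
opening: 0.996
```

{"method": "jog_arm", "body": {
  "moves": [
    {"grip": -1, "translation": [0.0357, -0.0112, 0], "twist": [0, 0, 0]},
    {"grip": -1, "translation": [0.0357, -0.0112, 0], "twist": [0, 0, 0]},
    {"grip": -1, "translation": [0.0357, -0.0112, 0], "twist": [0, 0, 0]},
    {"grip": -1, "translation": [0.0357, -0.0112, 0], "twist": [0, 0, 0]},
    {"grip": -1, "translation": [0, 0, 0], "twist": [0, 0, 0]},
    {"grip": -1, "translation": [0, 0, 0], "twist": [0, 0, 0]},
    {"grip": -1, "translation": [0, 0, 0], "twist": [0, 0, 0]}
  ]
}}

```text
clock: 19.68
eef_pos: [468.0, 118.9, 176.0]
tcp_rot: [-3.141, 0.001, 1.31]
contact_force: [0.4, -0.9, -0.4]
opening: 1.0
```

```bash
python3 - <<'E'
from h import *
X,p=look(10)
E
```

```text
19.6833 [468.  118.9 176. ] [-3.141e+00  1.000e-03  1.310e+00] 1.0
yellow 8292 z [ 1.6 12.2] ((488.828125, 310.2251281738281), (84.68867492675781, 231.91392517089844), 87.4926986694336)
gear 1333 z90 58.5 rect [610.5 125.9] [35.7 36.1] 1.1
black 956 z90 44.4 rect [468.3 118.9] [41.2 40.8] 74.8
plain 1185 z90 55.9 rect [465.4   7.2] [35.6 35.8] 3.1
```

View pics/w10.png

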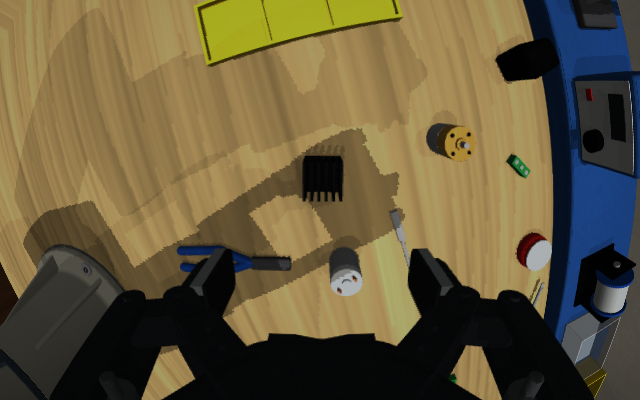

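The black sink is at (323,178), fins across the jaws and centred. The plain motor at (345,270) is well clear of the fingers.

{"method": "jog_arm", "body": {
  "moves": [
    {"grip": -1, "translation": [0, 0, 0.035], "twist": [0, 0, 0]},
    {"grip": -1, "translation": [0, 0, 0.035], "twist": [0, 0, 0]},
    {"grip": -1, "translation": [0, 0, 0.035], "twist": [0, 0, 0]},
    {"grip": -1, "translation": [0, 0, 0.03], "twist": [0, 0, 0]},
    {"grip": -1, "translation": [0, 0, 0.02], "twist": [0, 0, 0]},
    {"grip": -1, "translation": [0, 0, 0.009], "twist": [0, 0, 0]},
    {"grip": -1, "translation": [0, 0, 0], "twist": [0, 0, 0]},
    {"grip": 1, "translation": [0, 0, 0], "twist": [0, 0, 0]},
    {"grip": 1, "translation": [0, 0, 0], "twist": [0, 0, 0]},
    {"grip": 1, "translation": [0, 0, 0], "twist": [0, 0, 0]}
  ],
  "squeeze": 50
}}

```text
clock: 20.57
eef_pos: [469.5, 119.0, 13.7]
tcp_rot: [3.139, -0.001, 1.308]
contact_force: [-0.2, 0.3, 0.4]
opening: 0.602
```

{"method": "jog_arm", "body": {
  "moves": [
    {"grip": 1, "translation": [0, 0, 0], "twist": [0, 0, 0]},
    {"grip": 1, "translation": [0, 0, 0], "twist": [0, 0, 0]},
    {"grip": 1, "translation": [0, 0, 0], "twist": [0, 0, 0]},
    {"grip": 1, "translation": [0, 0, 0], "twist": [0, 0, 0]},
    {"grip": 1, "translation": [0, 0, 0], "twist": [0, 0, 0]},
    {"grip": 1, "translation": [0, 0, 0], "twist": [0, 0, 0]}
  ]
}}

```text
clock: 21.07
eef_pos: [469.3, 119.2, 13.9]
tcp_rot: [3.139, -0.001, 1.309]
contact_force: [-1.9, -2.1, 10.6]
opening: 0.451
```

{"method": "jog_arm", "body": {
  "moves": [
    {"grip": 1, "translation": [0, 0, -0.02], "twist": [0, 0, 0]},
    {"grip": 1, "translation": [0, 0, -0.03], "twist": [0, 0, -0.12]},
    {"grip": 1, "translation": [0, 0, -0.03], "twist": [0, 0, -0.12]},
    {"grip": 1, "translation": [0.032, -0.0096, 0], "twist": [0, 0, 0]},
    {"grip": 1, "translation": [0.032, -0.0096, 0], "twist": [0, 0, 0]},
    {"grip": 1, "translation": [0.032, -0.0096, 0], "twist": [0, 0, 0]},
    {"grip": 1, "translation": [0.032, -0.0096, 0], "twist": [0, 0, 0]},
    {"grip": 1, "translation": [0.032, -0.0096, 0], "twist": [0, 0, 0]},
    {"grip": 1, "translation": [0.032, -0.0096, 0], "twist": [0, 0, 0]},
    {"grip": 1, "translation": [0, 0, 0], "twist": [0, 0, 0]}
  ]
}}

```text
clock: 21.9
eef_pos: [414.3, 317.4, 93.4]
tcp_rot: [3.14, -0.003, 1.552]
contact_force: [0.2, -0.1, -1.0]
opening: 0.441
```

{"method": "jog_arm", "body": {
  "moves": [
    {"grip": 1, "translation": [0, 0, 0], "twist": [0, 0, 0]},
    {"grip": 1, "translation": [0, 0, 0], "twist": [0, 0, 0]}
  ]
}}

```text
clock: 22.07
eef_pos: [414.6, 312.1, 92.6]
tcp_rot: [3.141, 0.0, 1.55]
contact_force: [0.1, -1.0, -1.3]
opening: 0.441
```

```bash
python3 - <<'E'
from h import *
X,p=look(11)
E
```

```text
22.0667 [414.6 312.1  92.6] [3.141 0.    1.55 ] 0.44
yellow 16797 z [ 2.  12.6] ((493.198974609375, 305.98382568359375), (83.31061553955078, 234.20252990722656), 88.85316467285156)
```

View pics/w11.png

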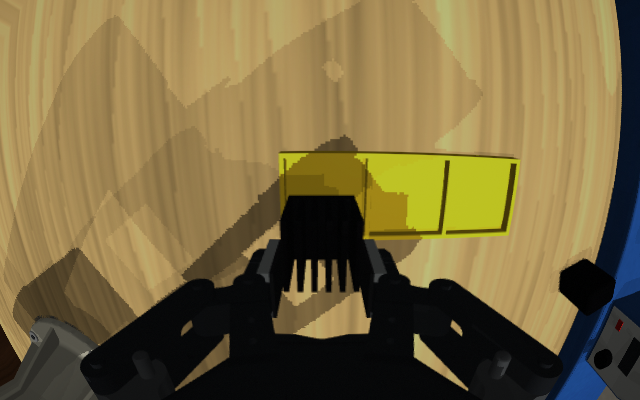

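The black sink is held over the yellow tray's left compartment. The tray mask came out oversized because it is catching some wood, so I'll tighten it.

```bash
python3 - <<'E'
from h import *
def ty(X,p):
    hsv=cv2.cvtColor(p,cv2.COLOR_RGB2HSV)
    m=((hsv[...,0]>=25)&(hsv[...,0]<=33)&(hsv[...,1]>200)&(abs(X[...,0]-488)<130)&(abs(X[...,1]-311)<70)&(X[...,2]<25)).astype(np.uint8)
    n,l,s,_=cv2.connectedComponentsWithStats(cv2.morphologyEx(m,cv2.MORPH_OPEN,np.ones((2,2)))); 
    P=X[l==1+np.argmax(s[1:,4])][:,:2].astype(np.float32)
    print(len(P),np.percentile(P,[1,99],axis=0).round(1).tolist(),cv2.minAreaRect(P))
    h=X[(m>0)&(X[...,2]>9)][:,:2]; print(' rim',np.percentile(h,[1,99],axis=0).round(1).tolist())
for i in (10,11):
    f=np.load(f'w{i}.npz'); c=dict(r.calibration('wrist'));c['R']=f['R'];c['t']=f['t']; ty(wcloud(f['d'],c),f['p'])
for n in('top','scene'):
    f=np.load(n+'0.npz');X=cloud(n,f['d']);X[f['d']<=0]=np.nan;ty(X,f['p'])
E
```

```text
7681 [[nan, nan], [nan, nan]] ((492.6538391113281, 300.8326416015625), (74.33830261230469, 223.7533721923828), 84.90530395507812)
 rim [[379.4, 269.2], [596.5, 347.2]]
9431 [[nan, nan], [nan, nan]] ((nan, nan), (nan, 0.0), nan)
 rim [[380.9, 270.5], [597.9, 348.8]]Traceback (most recent call last):
  File "<stdin>", line 12, in <module>
  File "<stdin>", line 6, in ty
    return _wrapfunc(a, 'argmax', axis=axis, out=out, **kwds)
    return bound(*args, **kwds)
ValueError: attempt to get argmax of an empty sequence
```

The rim points put the tray centre at about (488.8, 309.3). I'll shift slightly and lower.

{"method": "jog_arm", "body": {
  "moves": [
    {"grip": 1, "translation": [-0.001, 0.002, 0.03], "twist": [0, 0, 0]},
    {"grip": 1, "translation": [0, 0, 0.025], "twist": [0, 0, 0]},
    {"grip": 1, "translation": [0, 0, 0.01], "twist": [0, 0, 0]},
    {"grip": 1, "translation": [0, 0, 0.004], "twist": [0, 0, 0]},
    {"grip": 1, "translation": [0, 0, 0], "twist": [0, 0, 0]},
    {"grip": 1, "translation": [0, 0, 0], "twist": [0, 0, 0]}
  ]
}}

```text
clock: 22.62
eef_pos: [417.5, 311.1, 24.0]
tcp_rot: [3.141, -0.0, 1.548]
contact_force: [-0.5, 0.8, -1.0]
opening: 0.442
```

{"method": "jog_arm", "body": {
  "moves": [
    {"grip": 1, "translation": [0, 0, 0.004], "twist": [0, 0, 0]},
    {"grip": 1, "translation": [0, 0, 0.002], "twist": [0, 0, 0]},
    {"grip": 1, "translation": [0, 0, 0], "twist": [0, 0, 0]},
    {"grip": 1, "translation": [0, 0, 0], "twist": [0, 0, 0]}
  ]
}}

```text
clock: 22.95
eef_pos: [417.6, 311.6, 18.0]
tcp_rot: [3.14, -0.001, 1.549]
contact_force: [-0.1, -1.3, 2.8]
opening: 0.444
```

{"method": "jog_arm", "body": {
  "moves": [
    {"grip": -0.4, "translation": [0, 0, 0], "twist": [0, 0, 0]},
    {"grip": -0.4, "translation": [0, 0, 0], "twist": [0, 0, 0]},
    {"grip": -0.4, "translation": [0, 0, 0], "twist": [0, 0, 0]},
    {"grip": -0.4, "translation": [0, 0, 0], "twist": [0, 0, 0]},
    {"grip": -0.4, "translation": [0, 0, 0], "twist": [0, 0, 0]},
    {"grip": -0.4, "translation": [0, 0, -0.02], "twist": [0, 0, 0]},
    {"grip": -0.4, "translation": [0, 0, -0.03], "twist": [0, 0, 0]},
    {"grip": -1, "translation": [0, 0, -0.035], "twist": [0, 0, 0]},
    {"grip": -1, "translation": [0, 0, -0.035], "twist": [0, 0, 0]},
    {"grip": -1, "translation": [0, 0, -0.035], "twist": [0, 0, 0]}
  ]
}}

```text
clock: 23.78
eef_pos: [416.5, 310.8, 173.8]
tcp_rot: [-3.141, 0.0, 1.549]
contact_force: [-0.2, 0.6, -0.4]
opening: 1.001
```

```bash
sed -i 's/np.array(\[488.,311.\]),-1.4/np.array([488.8,309.3]),-1.3/' h.py; python3 - <<'E'
from h import *
X,p=look(12);placed(X,'y')
E
```

```text
23.7833 [416.5 310.8 173.8] [-3.141  0.     1.549] 1.0
yellow 11358 z [ 1.9 12.7] ((492.6506652832031, 306.0022888183594), (82.67880249023438, 233.83152770996094), 88.73883056640625)
y -72 1032 z90 48.5 [416.3 311.7] [40.4 40.7] 88.6 off along/across -0.6 0.7
```

View pics/w12.png

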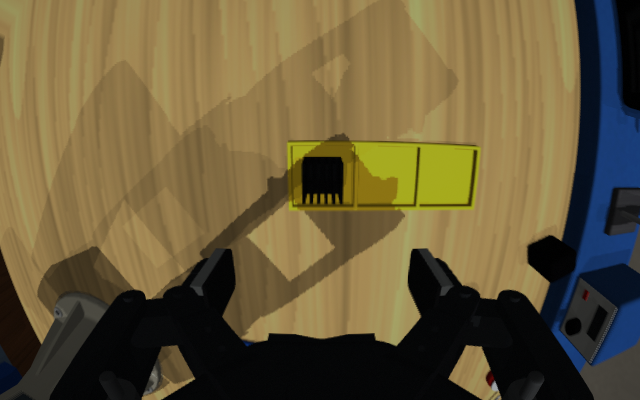

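The black sink is placed within 1 mm at (323,178). On to the gearmotor.

{"method": "jog_arm", "body": {
  "moves": [
    {"grip": -1, "translation": [-0.0226, 0.0248, 0], "twist": [0, 0, 0]},
    {"grip": -1, "translation": [-0.0226, 0.0248, 0], "twist": [0, 0, 0]},
    {"grip": -1, "translation": [-0.0226, 0.0248, 0], "twist": [0, 0, 0]},
    {"grip": -1, "translation": [-0.0226, 0.0248, 0], "twist": [0, 0, 0]},
    {"grip": -1, "translation": [-0.0226, 0.0248, 0], "twist": [0, 0, 0]},
    {"grip": -1, "translation": [-0.0226, 0.0248, 0], "twist": [0, 0, 0]},
    {"grip": -1, "translation": [-0.0226, 0.0248, 0], "twist": [0, 0, 0]},
    {"grip": -1, "translation": [-0.0226, 0.0248, 0], "twist": [0, 0, 0]},
    {"grip": -1, "translation": [0, 0, 0], "twist": [0, 0, 0]},
    {"grip": -1, "translation": [0, 0, 0], "twist": [0, 0, 0]}
  ]
}}

```text
clock: 24.67
eef_pos: [611.9, 124.8, 171.6]
tcp_rot: [-3.141, 0.0, 1.546]
contact_force: [-0.7, 0.6, -0.2]
opening: 1.0
```

```bash
python3 - <<'E'
from h import *
X,p=look(13)
E
```

```text
24.6667 [611.9 124.8 171.6] [-3.141  0.     1.546] 1.0
yellow 7816 z [ 1.5 12.2] ((483.7702941894531, 309.3795471191406), (84.2216796875, 231.66189575195312), 87.09957122802734)
gear 1306 z90 59.4 rect [611.  125.9] [35.8 34.8] 88.5
```

View pics/w13.png

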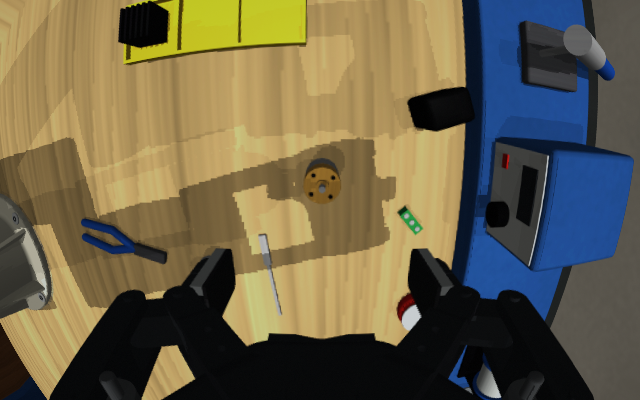

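The gearmotor is at (322,185), centred between the jaws.

{"method": "jog_arm", "body": {
  "moves": [
    {"grip": -1, "translation": [0.001, -0.001, 0.035], "twist": [0, 0, 0]},
    {"grip": -1, "translation": [0, 0, 0.035], "twist": [0, 0, 0]},
    {"grip": -1, "translation": [0, 0, 0.035], "twist": [0, 0, 0]},
    {"grip": -1, "translation": [0, 0, 0.03], "twist": [0, 0, 0]},
    {"grip": -1, "translation": [0, 0, 0.019], "twist": [0, 0, 0]},
    {"grip": -1, "translation": [0, 0, 0], "twist": [0, 0, 0]},
    {"grip": 1, "translation": [0, 0, 0], "twist": [0, 0, 0]},
    {"grip": 1, "translation": [0, 0, 0], "twist": [0, 0, 0]},
    {"grip": 1, "translation": [0, 0, 0], "twist": [0, 0, 0]},
    {"grip": 1, "translation": [0, 0, 0], "twist": [0, 0, 0]}
  ],
  "squeeze": 55
}}

```text
clock: 25.55
eef_pos: [611.4, 127.5, 20.1]
tcp_rot: [3.139, -0.001, 1.549]
contact_force: [-0.1, -0.8, -0.5]
opening: 0.452
```

{"method": "jog_arm", "body": {
  "moves": [
    {"grip": 1, "translation": [0, 0, 0], "twist": [0, 0, 0]},
    {"grip": 1, "translation": [0, 0, 0], "twist": [0, 0, 0]},
    {"grip": 1, "translation": [0, 0, 0], "twist": [0, 0, 0]},
    {"grip": 1, "translation": [0, 0, 0], "twist": [0, 0, 0]},
    {"grip": 1, "translation": [0, 0, 0], "twist": [0, 0, 0]},
    {"grip": 1, "translation": [0, 0, 0], "twist": [0, 0, 0]}
  ]
}}

```text
clock: 26.05
eef_pos: [611.6, 127.4, 20.3]
tcp_rot: [3.139, -0.001, 1.549]
contact_force: [-0.6, 0.6, 7.1]
opening: 0.397
```

{"method": "jog_arm", "body": {
  "moves": [
    {"grip": 1, "translation": [0, 0, -0.02], "twist": [0, 0, 0]},
    {"grip": 1, "translation": [0, 0, -0.03], "twist": [0, 0, 0]},
    {"grip": 1, "translation": [0, 0, -0.03], "twist": [0, 0, 0]},
    {"grip": 1, "translation": [0.03, -0.0091, 0], "twist": [0, 0, 0]},
    {"grip": 1, "translation": [0.03, -0.0091, 0], "twist": [0, 0, 0]},
    {"grip": 1, "translation": [0.03, -0.0091, 0], "twist": [0, 0, 0]},
    {"grip": 1, "translation": [0.03, -0.0091, 0], "twist": [0, 0, 0]},
    {"grip": 1, "translation": [0.03, -0.0091, 0], "twist": [0, 0, 0]},
    {"grip": 1, "translation": [0.03, -0.0091, 0], "twist": [0, 0, 0]},
    {"grip": 1, "translation": [0, 0, 0], "twist": [0, 0, 0]}
  ]
}}

```text
clock: 26.88
eef_pos: [558.5, 313.2, 99.3]
tcp_rot: [3.141, -0.003, 1.551]
contact_force: [1.3, 0.1, -2.1]
opening: 0.392
```

{"method": "jog_arm", "body": {
  "moves": [
    {"grip": 1, "translation": [0, 0, 0], "twist": [0, 0, 0]},
    {"grip": 1, "translation": [0, 0, 0], "twist": [0, 0, 0]},
    {"grip": 1, "translation": [0, 0, 0], "twist": [0, 0, 0]}
  ]
}}

```text
clock: 27.13
eef_pos: [559.9, 307.2, 98.5]
tcp_rot: [3.141, 0.0, 1.548]
contact_force: [-0.2, -0.2, -2.5]
opening: 0.394
```

```bash
python3 - <<'E'
from h import *
X,p=look(14)
E
```

```text
27.1333 [559.9 307.2  98.5] [3.141 0.    1.548] 0.39
yellow 15280 z [ 1.9 12.6] ((484.683837890625, 305.75250244140625), (84.06625366210938, 233.64886474609375), 88.91233825683594)
```

View pics/w14.png

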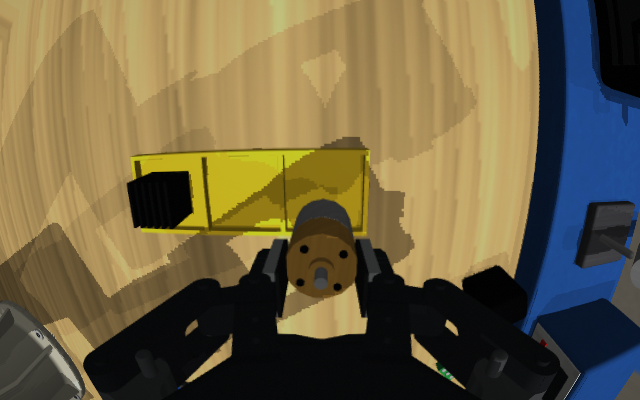

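Good: the gearmotor is held upright over the right end compartment. Target z is 24.3.

{"method": "jog_arm", "body": {
  "moves": [
    {"grip": 1, "translation": [0.001, 0, 0.03], "twist": [0, 0, 0]},
    {"grip": 1, "translation": [0, 0, 0.025], "twist": [0, 0, 0]},
    {"grip": 1, "translation": [0, 0, 0.01], "twist": [0, 0, 0]},
    {"grip": 1, "translation": [0, 0, 0.004], "twist": [0, 0, 0]},
    {"grip": 1, "translation": [0, 0, 0], "twist": [0, 0, 0]},
    {"grip": 1, "translation": [0, 0, 0], "twist": [0, 0, 0]}
  ]
}}

```text
clock: 27.68
eef_pos: [560.5, 309.2, 30.2]
tcp_rot: [3.141, -0.001, 1.548]
contact_force: [0.5, 0.6, -2.2]
opening: 0.392
```

{"method": "jog_arm", "body": {
  "moves": [
    {"grip": 1, "translation": [0, 0, 0.004], "twist": [0, 0, 0]},
    {"grip": 1, "translation": [0, 0, 0.002], "twist": [0, 0, 0]},
    {"grip": 1, "translation": [0, 0, 0], "twist": [0, 0, 0]},
    {"grip": 1, "translation": [0, 0, 0], "twist": [0, 0, 0]}
  ]
}}

```text
clock: 28.02
eef_pos: [560.6, 309.7, 24.4]
tcp_rot: [3.14, -0.001, 1.549]
contact_force: [1.1, 0.3, 4.1]
opening: 0.39
```

{"method": "jog_arm", "body": {
  "moves": [
    {"grip": -0.4, "translation": [0, 0, 0], "twist": [0, 0, 0]},
    {"grip": -0.4, "translation": [0, 0, 0], "twist": [0, 0, 0]},
    {"grip": -0.4, "translation": [0, 0, 0], "twist": [0, 0, 0]},
    {"grip": -0.4, "translation": [0, 0, 0], "twist": [0, 0, 0]},
    {"grip": -0.4, "translation": [0, 0, 0], "twist": [0, 0, 0]},
    {"grip": -0.4, "translation": [0, 0, -0.02], "twist": [0, 0, 0]},
    {"grip": -0.4, "translation": [0, 0, -0.03], "twist": [0, 0, 0]},
    {"grip": -0.4, "translation": [0, 0, -0.035], "twist": [0, 0, 0]},
    {"grip": -1, "translation": [0, 0, -0.035], "twist": [0, 0, 0]},
    {"grip": -1, "translation": [0, 0, -0.035], "twist": [0, 0, 0]}
  ]
}}

```text
clock: 28.85
eef_pos: [559.3, 309.0, 179.6]
tcp_rot: [-3.141, 0.0, 1.549]
contact_force: [0.3, 0.4, 0.0]
opening: 0.953
```

{"method": "jog_arm", "body": {
  "moves": [
    {"grip": -1, "translation": [0, 0, 0], "twist": [0, 0, 0]},
    {"grip": -1, "translation": [0, 0, 0], "twist": [0, 0, 0]}
  ]
}}

```text
clock: 29.02
eef_pos: [561.0, 309.9, 180.8]
tcp_rot: [3.138, -0.002, 1.549]
contact_force: [0.3, -0.7, -0.5]
opening: 1.001
```

```bash
python3 - <<'E'
from h import *
X,p=look(15);placed(X,'y')
for n in('top','scene'):
    p,d=r.grab_frame(n);X=cloud(n,d);X[d<=0]=np.nan;print(n);placed(X,'y');placed(X,'g');objs(X,only=['plain']);cv2.imwrite(f'pics/{n}E.png',p[:,:,::-1])
E
```

```text
29.0167 [561.  309.9 180.8] [ 3.138e+00 -2.000e-03  1.549e+00] 1.0
yellow 9322 z [ 1.7 12.7] ((485.5141296386719, 306.5533142089844), (82.59426879882812, 230.70388793945312), 89.00740051269531)
y -72 1642 z90 48.0 [416.4 311. ] [41.2 41.7] 88.6 off along/across -0.4 0.1
y 72 1200 z90 62.1 [560.3 308.5] [35.1 35. ] 88.7 off along/across -0.5 0.9
top
y -72 261 z90 50.5 [415.8 312.5] [40.6 40.4] 88.9 off along/across -1.0 1.5
y 72 230 z90 64.6 [560.6 308.2] [35.1 34.2] 76.8 off along/across -0.2 0.5
g -72 186 z90 50.6 [ 415.5 -273.4] [41.7 40. ] 78.2 off along/across -0.3 3.4
g 0 222 z90 60.1 [ 484.8 -290.4] [33.6 33.6] 0.2 off along/across -1.0 1.5
g 72 318 z90 49.6 [ 554.8 -307.4] [41.7 46.5] 77.2 off along/across -1.1 -0.4
plain 178 z90 59.4 rect [465.8   8.5] [33.5 33.9] 1.0
scene
y -72 309 z90 48.5 [419.5 313.8] [43.8 45.1] 89.7 off along/across 2.6 2.9
y 72 334 z90 62.5 [565.7 308. ] [34.9 35.9] 35.0 off along/across 4.9 0.4
g -72 437 z90 49.0 [ 420.5 -272.3] [39.9 43.7] 76.6 off along/across 4.3 5.5
g 0 507 z90 58.4 [ 490.7 -290.3] [33.8 35.6] 58.4 off along/across 4.8 2.7
g 72 707 z90 48.2 [ 559.3 -306.5] [40.5 48.7] 76.0 off along/across 3.2 1.4
plain 356 z90 56.3 rect [470.4   8.8] [33.6 37.3] 29.1
```

View pics/w15.png

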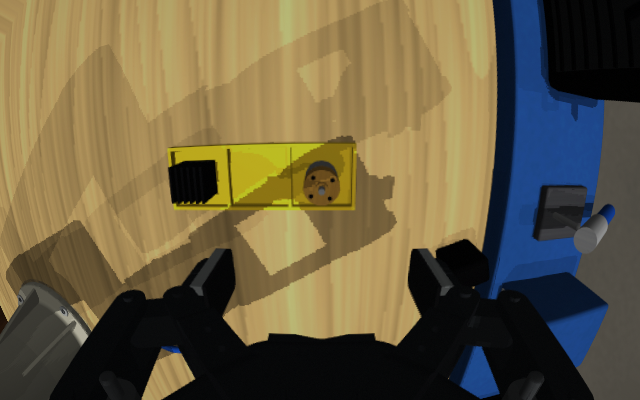

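View pics/sceneE.png

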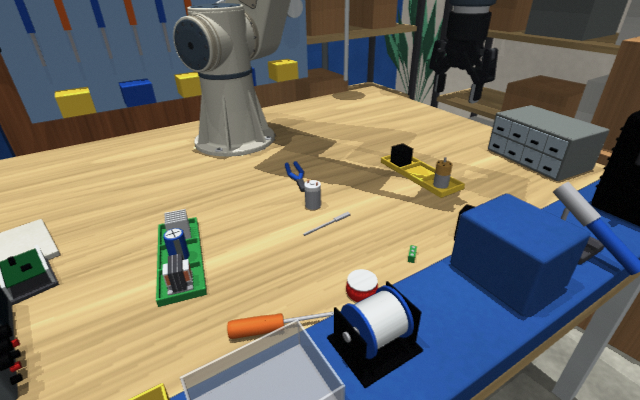

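The wrist and scene views show all five parts upright in their own compartments. The plain motor still stands at (312,195) in the scene view. The scene camera's extra 4–5 mm in x is its known constant calibration offset. Handing in.

```bash
python3 -c "
from rig import r
print(r.sign_off())"
```

```text
the job is handed in; nothing more can be done
None
```

Both kits are made up, and I handed the job in at about 29 s. No verdict is reported on hand-in.

- **Yellow tray:** black heat sink in the −72 mm compartment and gearmotor in the +72 mm one.
- **Green tray:** silver heat sink at −72 mm, capacitor in the middle and transformer at +72 mm.

**Position:** By the wrist camera, every part is within about 2 mm of its compartment centre. The top camera puts four parts within 2 mm and the silver heat sink 3.4 mm off across its tray. The limit is 12 mm.

**Height and release:** Part tops fit standing on the 4 mm floor by the wrist and scene cameras; the top camera reads about 2 mm high, as it did from the start. The gripper is open and clear of everything, at 181 mm.

**Plain motor:** It reads the same position as at the start, (465.8, 8.5) mm in the top camera.

**Disagreements:**
- **Scene camera:** it reads up to 5.5 mm off the centres. It already read 4–6 mm further in x than the top camera at the start, so I put this down to calibration.
- **Yellow tray mask:** it came out oversized because it also caught some wood, so I took that tray's centre from its rim points.

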